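# Get a stray bottle cap out from under the drip grate

### The job

A white bottle cap is lying in the drip pan, under its grate. Set the glass jar and the yellow can cap standing on the grate aside on the rubber mat, lift the grate out onto the mat too, and put the stray bottle cap into the round metal dish. Then lay the grate back flat on its ledge in the pan, and set the jar and the can cap upright on it again, each where it stood, without shifting the beaker or the safety glasses.

Things in the scene. Friction and masses are not known exactly. Their poses are not given: they have to be found in the camera images.
- drip_pan: Fixed dark metal pan, rolled rim, 220 mm long (its y axis) x 154 mm wide (x), 43 mm high; drain stub on its -x side. Origin: centre of its underside, on the desk. Inner floor 176 x 110 mm, 3 mm above the origin. A ledge 30 mm above the origin carries the grate; over it the opening is 208 (y) x 142 mm (x): 6 mm of play for the grate on every side. Yaw varies.
- grate_handle (a point): Loose 0.3 kg steel bar grate, 196 (its y) x 130 mm (its x), in the pan at the start, y along the pan's y (or half round); gaps 14 mm. Point: centre of the black handle bar in its middle, 46 (x) x 11 (y) x 13 mm high, pinch along y; 36.5 mm above the grate's underside, 30.5 above its bars' top. Seated: 66.5 mm above the pan's origin; flat on the mat: 39.5 above the desk.
- jar_center (a point): Loose upright glass sample jar with a brass-coloured lid, 64 mm diameter, 90 mm high, 0.26 kg. The point is its centre, 45 mm above its underside. Stands at one end of the grate at the start (which end varies).
- can_cap_center (a point): Loose yellow ribbed can cap, 62 mm diameter, 22 mm high, 28 g, open side up. The point is its centre, 11 mm above its underside. Lies at the other end of the grate at the start.
- bottle_cap_center (a point): Loose white ribbed bottle cap, 31 mm diameter, 20 mm high, 15 g. The point is its centre, 10 mm above its underside. Lies on the pan's floor under the grate at the start, near the pan's -x side and about the middle of its length, seen through the bars. (The other white caps, at the back of the desk by the cap box, are not meant.)
- rubber_mat: Fixed flat black ribbed rubber mat, 165 mm (its x axis) by 300 mm (its y axis), 3 mm thick: the side area. Origin: centre of its underside, on the desk. There is room for the grate lengthwise (y) at one end and for the jar and the can cap one behind the other (along x) at the other.
- cap_dish: Fixed round shallow metal dish, 104 mm across its rim, 22 mm high, inner floor 92 mm wide and 3 mm above the origin. Origin: centre of its underside, on the desk. It stands at one end of the mat, the beaker at the other (which is which varies).
- beaker_center (a point): Loose empty beaker, 70 mm diameter, 90 mm high, a bystander. The point is its centre, 45 mm up.
- glasses_center (a point): Loose dark safety glasses with folded temples, about 61 x 122 mm (long along its y axis), 38 mm high, a bystander. The point is their centre, 19 mm up. Left of and nearer than them, over a half-filled bottle, ends the boom of the fixed filling machine's stand (thin rods 270 to 415 mm above the desk): pass over or clear of these.

How it is judged:
By the outcome, as a careful person would: the job done as asked, in the order asked, and still so for the second after the job is handed in, with the robot touching nothing.
It also fails if it takes over 138 s, if anything falls off the work surface, if the arm or the gripper's body presses on something with over 40 N, if the wrist force passes 120 N, or if a joint passes its speed limit or range.

### The arm

A 7-joint arm with a two-finger parallel gripper is mounted at the origin on a cart in front of the work surface, level with it; the furniture and walls round the work are solid. World frame = base frame: x ahead of the robot, y to its left, z up, the work surface at z = 0. Lengths are in m, angles in rad, forces in N, time in s.
With the tool pointing down it reaches from about 0.4 to 0.85 m from the base axis. Payload 10.4 kg.
Tool frame: the origin (TCP) lies between the finger pads; the fingertips stand 19 mm ahead of it and the grasp point (between the pads) is the TCP (manip.tip_reach is the z of the fingertips in the tool frame, in m); z points along the fingers, y is the direction in which the jaws open and shut (so a half turn about z gives the same grasp; the last joint's range is limited). The gripper opens to 85 mm and grips with 20 to 120 N. Pads are 22 mm wide; open, the fingers measure 114 mm over their backs; the gripper's body (76 mm by 85 mm) begins 54 mm behind the grasp point. The pads swing forward as they close: fully open they stand 13 mm farther back than shut.
Start: joints at [-1.237, 0.332, -0.065, 1.46, 0.022, 1.35, -0.088], TCP at [0.218, 0.586, 0.25] pointing down, gripper open.
Joint ranges: [-2.6, 2.6], [-0.5, 2.12], [-1.47, 1.34], [0.16, 2.42], [-1.27, 4.41], [0.06, 2.06], [-2.6, 2.6]. Speed limits (rad/s): [2.22, 2.22, 2.79, 2.79, 3.14, 3.14, 3.14].

### API

Orientations are given as a unit quaternion [x, y, z, w].
In Python, from workcell import sensors, cams, manip gives the robot as it stands.
- The arm moves only by the shell command python3 -m jog 'ROWS' [FORCE]. ROWS is JSON, a list of rows, each a list of 3 entries, a list of its own where there are three numbers: the shift along the world's x, y, z in m, then the turn, a rotation vector about the world's x, y, z in rad, then the opening in per cent of the stroke, from 0 (shut) to 100 (fully open). In form: [[[dx, dy, dz], [wx, wy, wz], grip], ...]. A call has 1 to 5 rows; each row shifts and turns the pose as measured when the row begins; what a row does not reach is not made up. A row lasts 1/8 s, in which the tool goes at most 62.5 mm and 10.7 degrees, less where a joint would pass 70% of its speed; a pose out of reach is approached as far as the arm can. A call with a gripper value outside its range is refused whole. The fingers move at their own pace and stop on an object; FORCE is the grip in N (left out, the last holds). Time passes only in rows, so rows that do not move let the fingers close. It gives the time, the measured TCP pose, the force and the opening at its end, in the units of the state.
- sensors.get_obs(): the state, without advancing time (a new reading comes with each control period).
- cams.camera(name): name is "side" or "top"; returns (picture, depth): 420x560x3 uint8, red, green, blue; 420x560 float32, m along the optical axis (not along the pixel's ray), 0 where there is no reading.
- cams.camera_model(name): a dict with "intrinsics" (3x3 intrinsics, pixels), "k1" (the pictures are not rectified: a ray, as slopes to the right and down, at radius r is drawn at 1 + k1 r^2 times it, then the intrinsics apply), "view" (4x4, takes a point from world to camera coordinates). Camera axes: x right, y down, z forward; pixel columns grow to the right and rows downward; lengths in m; the calibration is good to about 2 mm. A picture is of the moment at which its call begins. camera_model takes no time and is no camera call.
- manip.hand_in(): hands the job in, once; it reports no verdict.
The state is a dict: "clock": time; "joint_pos": joint angles; "joint_velocities": joint speeds; "tau": joint torques, N m; "position": TCP position; "ee_rot": TCP orientation; "ft_force": force on the tool from outside, world axes, zero at the start; "torque": the same for the moment, N m; "grip_width": opening from 0.0 (shut) to 1.0 (fully open).
Only numpy, scipy, OpenCV 4.12 (cv2) and the standard library are available. Lean on these libraries where they do the work, as an engineer would, in place of code of your own. Each camera call takes 0.05 s, during which the arm holds its last target.

## Working session

There is one attempt and no reset: what is moved stays moved. The work goes in short steps, Python scripts to look and compute and a shell command to move; the robot and the scene stay as the last step left them, time stands still between calls to the robot, and variables do not carry over. Pictures are saved under pics/ and viewed, and the job is handed in when it is done.

```bash
ls; mkdir -p pics; cat > h.py <<'E'
import numpy as np, cv2
from workcell import sensors, cams, manip
def shot(n,fn):
    im,d=cams.camera(n); cv2.imwrite('pics/%s.png'%fn,im[:,:,::-1]); np.savez('pics/%s.npz'%fn,im=im,d=d); return im,d
def ray(n,u,v):
    m=cams.camera_model(n);K=np.array(m['intrinsics']);V=np.array(m['view'])
    p=np.array([(u-K[0,2])/K[0,0],(v-K[1,2])/K[1,1]]);q=p.copy()
    for _ in range(20): q=p/(1+m['k1']*(q@q))
    R=V[:3,:3];t=V[:3,3]
    return -R.T@t, R.T@np.array([q[0],q[1],1])
def atz(n,u,v,z):
    o,d=ray(n,u,v); return o+d*(z-o[2])/d[2]
def dep(n,u,v,d):
    o,r=ray(n,u,v); return o+r*d
def proj(n,P):
    m=cams.camera_model(n);K=np.array(m['intrinsics']);V=np.array(m['view'])
    c=V[:3,:3]@np.asarray(P)+V[:3,3];q=c[:2]/c[2];q=q*(1+m['k1']*(q@q));return K[0,0]*q[0]+K[0,2],K[1,1]*q[1]+K[1,2]
E
python3 - <<'E'
from h import *
for n in('side','top'):
    shot(n,n+'0'); m=cams.camera_model(n); print(m)
o=sensors.get_obs(); print(o)
E
```

```text
pics
{'intrinsics': array([[420.68327352,   0.        , 273.89213666],
       [  0.        , 420.68327352, 209.52668454],
       [  0.        ,   0.        ,   1.        ]]), 'k1': 0.021281461977926505, 'view': array([[ 0.93867341, -0.34478206,  0.00419147, -0.51862108],
       [-0.21299749, -0.58936197, -0.77928463,  0.13905976],
       [ 0.27115365,  0.73060099, -0.62665612,  0.84985276],
       [ 0.        ,  0.        ,  0.        ,  1.        ]])}
{'intrinsics': array([[441.12013911,   0.        , 282.16256919],
       [  0.        , 441.12013911, 210.92359693],
       [  0.        ,   0.        ,   1.        ]]), 'k1': -0.039790053579855475, 'view': array([[ 9.65581131e-04, -9.99620660e-01,  2.75246038e-02,
        -7.30076224e-02],
       [-9.96932072e-01, -3.11648761e-03, -7.82095399e-02,
         5.53999284e-01],
       [ 7.82656519e-02, -2.73646427e-02, -9.96556905e-01,
         1.09481297e+00],
       [ 0.00000000e+00,  0.00000000e+00,  0.00000000e+00,
         1.00000000e+00]])}
{'clock': 0.1, 'joint_pos': array([-1.23661851,  0.33279128, -0.06468638,  1.46083845,  0.02160261,
        1.34991941, -0.08850794]), 'joint_velocities': array([ 0.0012012 , -0.00077724, -0.00119231, -0.00376342,  0.00084423,
        0.00066276,  0.00012848]), 'tau': array([ 9.88395550e-04, -6.26748848e+01,  4.89281164e-02, -3.92428100e+01,
        1.63341220e-02,  7.01704514e-03, -1.98112400e-05]), 'position': array([0.21818758, 0.5853478 , 0.24961533]), 'ee_rot': array([ 1.77444944e-01,  9.84130527e-01, -6.25455271e-04, -7.99693094e-05]), 'ft_force': array([ 0.18563383, -0.57175203,  0.64139583]), 'torque': array([ 0.06698244, -0.02541203,  0.00696371]), 'grip_width': 1.0021005704409194}
```

View pics/top0.png

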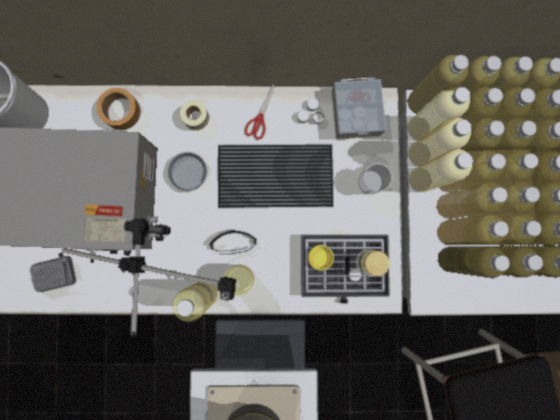

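View pics/side0.png

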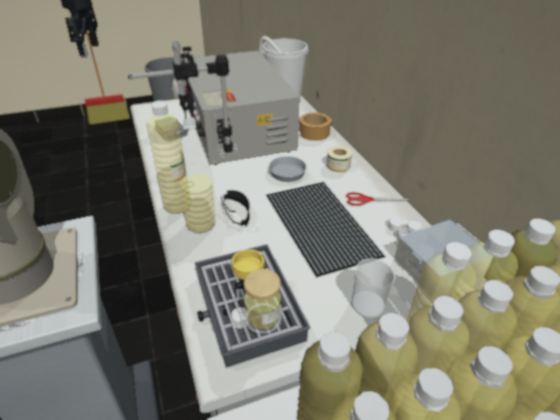

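```bash
python3 - <<'E'
from h import *
im=cv2.imread('pics/top0.png'); 
a=cv2.resize(im[225:310,290:400],None,fx=7,fy=7,interpolation=cv2.INTER_CUBIC); cv2.imwrite('pics/c1.png',a)
a=cv2.resize(im[130:260,160:400],None,fx=3.3,fy=3.3,interpolation=cv2.INTER_CUBIC); cv2.imwrite('pics/c2.png',a)
im=cv2.imread('pics/side0.png'); a=cv2.resize(im[230:370,180:320],None,fx=4.2,fy=4.2,interpolation=cv2.INTER_CUBIC); cv2.imwrite('pics/c3.png',a)
E
```

```text
(no output)
```

View pics/c1.png

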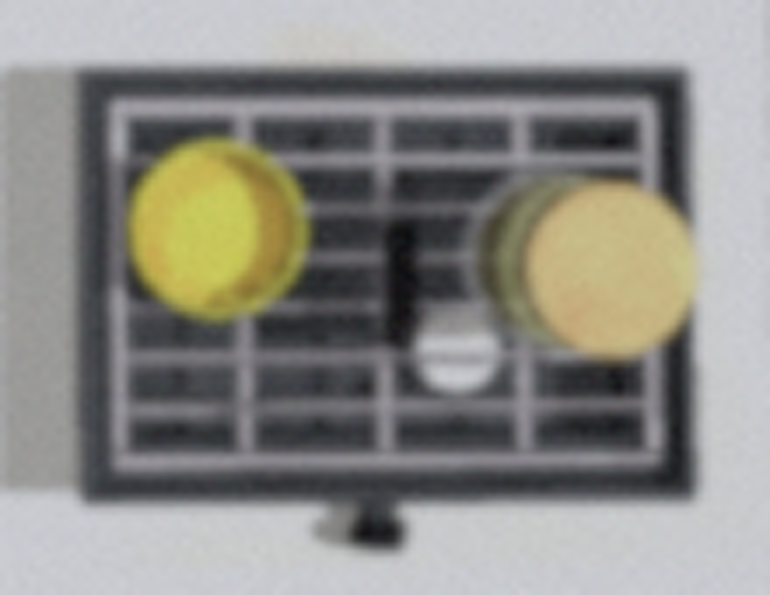

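View pics/c2.png

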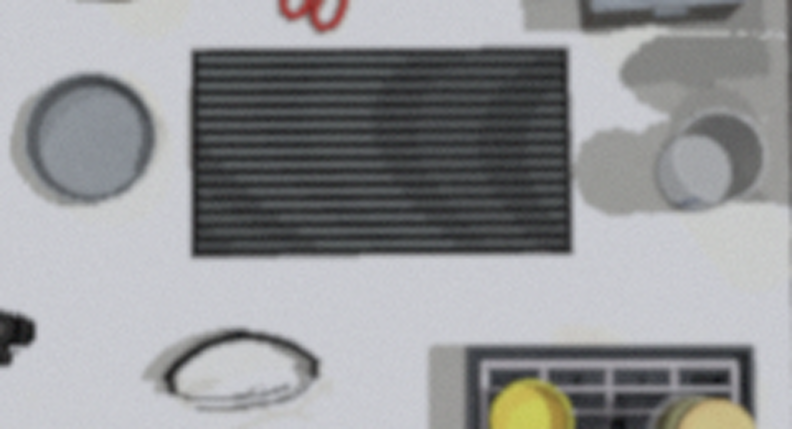

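View pics/c3.png

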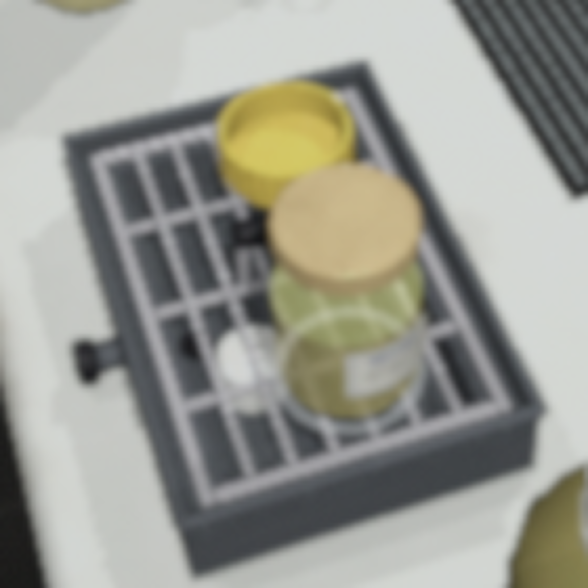

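```bash
cat > m.py <<'E'
from h import *
def c1(x,y,z): return atz('top',290+(x+.5)/7-.5,225+(y+.5)/7-.5,z)
def c2(x,y,z): return atz('top',160+(x+.5)/3.3-.5,130+(y+.5)/3.3-.5,z)
def c3(x,y,z): return atz('side',180+(x+.5)/4.2-.5,230+(y+.5)/4.2-.5,z)
E
python3 - <<'E'
from m import *
np.set_printoptions(precision=4,suppress=True)
P=[c1(*p,.043) for p in [(80,70),(688,70),(693,497),(85,500)]];print('pan',*P,np.mean(P,0))
P=[c1(*p,.036) for p in [(112,97),(655,97),(660,470),(113,468)]];print('grate',*P,np.mean(P,0))
P=[c3(*p,.036) for p in [(92,155),(358,90),(512,405),(205,503)]];print('grate side',*P,np.mean(P,0))
print('can',c1(219,230,.058),'side',c3(287,130,.058)); print('jar',c1(610,270,.126),'side',c3(347,223,.126))
print('handle',c1(402,285,.073)); print('bcap',c1(457,350,.023),'side',c3(243,350,.023))
P=[c2(*p,.003) for p in [(192,50),(568,48),(572,252),(193,256)]];print('mat',*P,np.mean(P,0))
print('dish',c2(91,138,.022)); print('beaker',c2(725,150,.09),c2(695,170,0)); print('glasses',c2(240,370,.02))
E
```

```text
pan [ 0.4939 -0.1181  0.043 ] [ 0.4941 -0.3356  0.043 ] [ 0.3432 -0.3351  0.043 ] [ 0.343  -0.1196  0.043 ] [ 0.4185 -0.2271  0.043 ]
grate [ 0.4844 -0.13    0.036 ] [ 0.4846 -0.3254  0.036 ] [ 0.352  -0.3252  0.036 ] [ 0.3534 -0.13    0.036 ] [ 0.4186 -0.2277  0.036 ]
grate side [ 0.3531 -0.1295  0.036 ] [ 0.4844 -0.1312  0.036 ] [ 0.4835 -0.3247  0.036 ] [ 0.3541 -0.3254  0.036 ] [ 0.4188 -0.2277  0.036 ]
can [ 0.4378 -0.1655  0.058 ] side [ 0.438 -0.166  0.058]
jar [ 0.4264 -0.2863  0.126 ] side [ 0.4272 -0.2852  0.126 ]
handle [ 0.4193 -0.2269  0.073 ]
bcap [ 0.3938 -0.2553  0.023 ] side [ 0.3904 -0.2512  0.023 ]
mat [0.7278 0.0953 0.003 ] [ 0.7315 -0.2023  0.003 ] [ 0.5689 -0.2041  0.003 ] [0.5647 0.0923 0.003 ] [ 0.6482 -0.0547  0.003 ]
dish [0.6541 0.1697 0.022 ]
beaker [ 0.6364 -0.3048  0.09  ] [ 0.6348 -0.3031  0.    ]
glasses [0.476  0.0535 0.02  ]
```

```bash
python3 - <<'E'
from m import *
np.set_printoptions(precision=3,suppress=True)
print(manip.tip_reach if not callable(manip.tip_reach) else manip.tip_reach())
d=np.load('pics/top0.npz')['d']
for u,v in [(228,288),(228,282),(226,296),(200,282),(180,276),(150,270),(131,265),(135,230),(135,300),(134,328),(100,257),(70,250),(160,230),(110,180),(40,230),(145,140),(190,300),(240,275),(375,95)]:
    print(u,v,d[v,u],dep('top',u,v,d[v,u]) if d[v,u] else '')
# vs start view: tallest points in region
hi=[]
for v in range(0,420,2):
  for u in range(0,330,2):
    if d[v,u]>0:
      p=dep('top',u,v,d[v,u])
      if p[2]>.2: hi.append(p)
hi=np.array(hi);print(len(hi),hi.min(0),hi.max(0))
b=hi[hi[:,1]<.2];print(b.min(0),b.max(0))
print(proj('side',[.427,-.286,.09]))
E
```

```text
0.019
228 288 0.74802333 [0.395 0.03  0.378]
228 282 0.75164384 [0.404 0.03  0.375]
226 296 0.7135785 [0.385 0.03  0.412]
200 282 1.0333452 [0.381 0.123 0.088]
180 276 0.7826194 [0.412 0.119 0.342]
150 270 0.7954472 [0.422 0.176 0.329]
131 265 0.79418284 [0.431 0.21  0.33 ]
135 230 0.806905 [0.495 0.207 0.322]
135 300 0.81606305 [0.365 0.21  0.303]
134 328 0.81517226 [0.313 0.211 0.299]
100 257 0.8225653 [0.444 0.278 0.3  ]
70 250 0.8423987 [0.457 0.344 0.28 ]
160 230 0.97769713 [0.501 0.203 0.151]
110 180 0.9554633 [0.608 0.308 0.179]
40 230 0.9490566 [0.499 0.46  0.173]
145 140 1.0256965 [0.712 0.252 0.118]
190 300 0.8669729 [0.359 0.116 0.254]
240 275 1.0044795 [0.4   0.027 0.121]
375 95 1.1017731 [ 0.843 -0.303  0.068]Traceback (most recent call last):
  File "<stdin>", line 12, in <module>
  File "h.py", line 14, in dep
    o,r=ray(n,u,v); return o+r*d
        ~~~^^^^^^^
  File "h.py", line 6, in ray
    m=cams.camera_model(n);K=np.array(m['intrinsics']);V=np.array(m['view'])
ValueError: time passes only in moves, steps and waits
```

```bash
python3 -m jog '[[[0,0,0.062],[0,0,0],100],[[0.01,0,0.062],[0,0,0],100],[[0.02,-0.01,0.062],[0,0,0],100],[[0.03,-0.02,0.05],[0,0,0],100],[[0.04,-0.03,0.03],[0,0,0],100]]' 40
```

```text
clock: 0.72
position: [0.3141, 0.5236, 0.5129]
ee_rot: [0.173, 0.985, -0.006, -0.002]
ft_force: [0.9, 1.2, -0.9]
grip_width: 1.001
```

```bash
python3 -m jog '[[[0.045,-0.04,0],[0,0,-0.15],100],[[0.045,-0.04,0],[0,0,-0.15],100],[[0.04,-0.045,0],[0,0,-0.15],100],[[0.03,-0.05,0],[0,0,-0.15],100],[[0.02,-0.055,0],[0,0,-0.15],100]]'; python3 -m jog '[[[0.01,-0.06,0],[0,0,-0.15],100],[[0,-0.062,0],[0,0,-0.15],100],[[0,-0.062,0],[0,0,-0.1],100],[[0,-0.062,0],[0,0,-0.07],100],[[0,-0.062,0],[0,0,0],100]]'
```

```text
clock: 1.35
position: [0.4997, 0.2876, 0.5121]
ee_rot: [0.531, 0.848, -0.006, -0.004]
ft_force: [1.1, 0.7, 0.7]
grip_width: 0.995
clock: 1.98
position: [0.5095, -0.0242, 0.5092]
ee_rot: [0.72, 0.694, -0.006, -0.006]
ft_force: [1.0, -0.8, -0.1]
grip_width: 1.001
```

```bash
python3 -m jog '[[[-0.02,-0.058,-0.02],[0,0,0.037],100],[[-0.02,-0.058,-0.04],[0,0,0],100],[[-0.02,-0.058,-0.04],[0,0,0],100],[[-0.015,-0.055,-0.045],[0,0,0],100],[[-0.005,-0.03,-0.055],[0,0,0],100]]'; python3 - <<'E'
from m import *
from scipy.spatial.transform import Rotation as R
o=sensors.get_obs(); print(o['position'],o['joint_pos'].round(2)); print(R.from_quat(o['ee_rot']).as_matrix().round(4))
E
```

```text
clock: 2.6
position: [0.4368, -0.2592, 0.3306]
ee_rot: [0.709, 0.705, -0.005, -0.004]
ft_force: [1.0, 0.7, 0.0]
grip_width: 1.0
[ 0.43679606 -0.25924262  0.33064974] [-0.24  0.02  0.71  1.66 -0.01  1.47  0.46]
[[ 0.0048  0.9999 -0.0116]
 [ 1.     -0.0048 -0.0012]
 [-0.0013 -0.0116 -0.9999]]
```

```bash
cat > s.py <<'E'
import sys,numpy as np
from workcell import sensors
from scipy.spatial.transform import Rotation as R
o=sensors.get_obs();M=R.from_quat(o['ee_rot']).as_matrix();z=M[:,2];y=M[:,1]
print('pos',o['position'].round(4),'fix wx,wy',round(z[1]*-1,4),round(z[0],4),'yaw y-axis',y[:2].round(4),'F',o['ft_force'].round(1),'g',round(float(o['grip_width']),3),'j',o['joint_pos'].round(2))
E
python3 -m jog '[[[-0.01,-0.027,-0.05],[0.001,-0.011,0],100],[[0,0,-0.06],[0,0,0],100],[[0,0,-0.05],[0,0,0],100],[[0,0,-0.02],[0,0,0],100],[[0,0,0],[0,0,0],100]]'; python3 s.py
```

```text
clock: 3.22
position: [0.4212, -0.2883, 0.1411]
ee_rot: [0.711, 0.703, -0.002, -0.003]
ft_force: [-1.0, 0.7, 0.7]
grip_width: 1.003
pos [ 0.4212 -0.2883  0.1411] fix wx,wy -0.0015 -0.0065 yaw y-axis [ 0.9999 -0.0107] F [-1.   0.7  0.7] g 1.003 j [-0.15  0.21  0.74  1.92 -0.16  1.08  0.64]
```

```bash
python3 -m jog '[[[0.006,0.002,-0.02],[-0.001,-0.006,0.01],100],[[0,0,-0.03],[0,0,0],100],[[0,0,0],[0,0,0],100],[[0,0,0],[0,0,0],100]]'; python3 s.py; python3 - <<'E'
from m import *
shot('side','s1')
E
```

```text
clock: 3.72
position: [0.4301, -0.2873, 0.0951]
ee_rot: [0.707, 0.707, 0.001, 0.002]
ft_force: [-0.4, -0.3, 0.5]
grip_width: 0.998
pos [ 0.4301 -0.2873  0.0951] fix wx,wy 0.0013 0.0052 yaw y-axis [1.e+00 3.e-04] F [-0.4 -0.3  0.5] g 0.998 j [-0.12  0.29  0.72  1.95 -0.23  0.97  0.7 ]
```

View pics/s1.png

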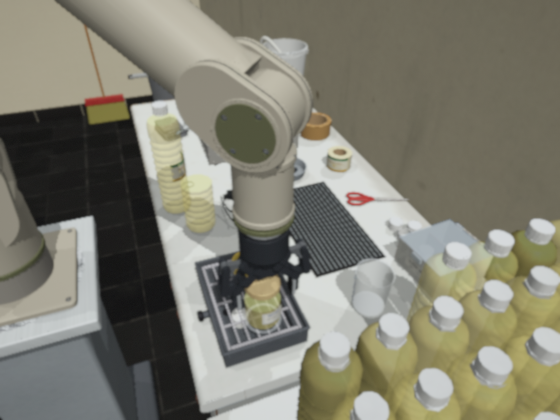

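```bash
python3 -m jog '[[[-0.003,0.001,-0.009],[0.001,0.004,0],100],[[0,0,0],[0,0,0],100]]'; python3 s.py;python3 -m jog '[[[0,0,0],[0,0,0],60],[[0,0,0],[0,0,0],60],[[0,0,0],[0,0,0],50]]' 40; python3 s.py
```

```text
clock: 4.03
position: [0.4277, -0.2864, 0.0871]
ee_rot: [0.707, 0.707, 0.001, 0.001]
ft_force: [0.1, 0.1, -0.3]
grip_width: 1.0
pos [ 0.4277 -0.2864  0.0871] fix wx,wy 0.0004 0.0036 yaw y-axis [1.e+00 6.e-04] F [ 0.1  0.1 -0.3] g 1.0 j [-0.12  0.3   0.71  1.96 -0.24  0.96  0.71]
clock: 4.4
position: [0.4274, -0.2867, 0.0879]
ee_rot: [0.707, 0.707, 0.001, 0.001]
ft_force: [0.7, -0.3, -3.3]
grip_width: 0.716
pos [ 0.4274 -0.2867  0.0879] fix wx,wy -0.0002 0.0033 yaw y-axis [ 1. -0.] F [ 0.7 -0.3 -3.3] g 0.716 j [-0.12  0.3   0.71  1.96 -0.24  0.96  0.71]
```

```bash
python3 -m jog '[[[0,0,0.01],[0,0,0],50],[[0,0,0.03],[0,0,0],50],[[0,0,0.05],[0,0,0],50],[[0,0,0.05],[0,0,0],50]]'; python3 s.py; python3 -m jog '[[[0.04,0.03,0.02],[0,0,0],50],[[0.04,0.045,0],[0,0,0],50],[[0.04,0.045,0],[0,0,0],50],[[0.04,0.045,0],[0,0,0],50],[[0.035,0.045,0],[0,0,0],50]]';  python3 s.py
```

```text
clock: 4.9
position: [0.4242, -0.2853, 0.2292]
ee_rot: [0.707, 0.707, -0.001, -0.002]
ft_force: [0.1, 0.1, -3.0]
grip_width: 0.714
pos [ 0.4242 -0.2853  0.2292] fix wx,wy -0.0017 -0.0052 yaw y-axis [ 1.e+00 -8.e-04] F [ 0.1  0.1 -3. ] g 0.714 j [-0.21  0.1   0.76  1.82 -0.07  1.26  0.57]
clock: 5.52
position: [0.6223, -0.0752, 0.258]
ee_rot: [0.712, 0.702, 0.002, 0.002]
ft_force: [0.9, -1.1, -2.4]
grip_width: 0.718
pos [ 0.6223 -0.0752  0.258 ] fix wx,wy 0.0008 0.0058 yaw y-axis [ 0.9999 -0.013 ] F [ 0.9 -1.1 -2.4] g 0.718 j [-0.42  0.36  0.61  1.48 -0.21  1.36  0.19]
```

```bash
python3 -m jog '[[[0.035,0.045,0],[0.001,0.005,0],50],[[0.025,0.045,-0.03],[0,0,0.013],50],[[0.008,0.035,-0.05],[0,0,0],50],[[0,0,-0.04],[0,0,0],50],[[0,0,0],[0,0,0],50]]'; python3 s.py
```

```text
clock: 6.15
position: [0.6929, 0.0613, 0.1349]
ee_rot: [0.704, 0.71, -0.0, 0.0]
ft_force: [-0.1, -1.5, -2.7]
grip_width: 0.716
pos [0.6929 0.0613 0.1349] fix wx,wy 0.0002 0.0001 yaw y-axis [1.     0.0086] F [-0.1 -1.5 -2.7] g 0.716 j [-0.5   0.61  0.52  1.41 -0.31  1.21  0.05]
```

```bash
python3 -m jog '[[[-0.003,-0.007,-0.04],[0,0,-0.008],50],[[0,0,-0.03],[0,0,0],50],[[0,0,0],[0,0,0],50],[[0,0,0],[0,0,0],50]]'; python3 s.py
```

```text
clock: 6.65
position: [0.6942, 0.0527, 0.0739]
ee_rot: [0.708, 0.707, 0.004, 0.004]
ft_force: [0.6, -0.7, -2.2]
grip_width: 0.714
pos [0.6942 0.0527 0.0739] fix wx,wy -0.0003 0.0105 yaw y-axis [ 0.9999 -0.0012] F [ 0.6 -0.7 -2.2] g 0.714 j [-0.48  0.66  0.5   1.47 -0.34  1.09  0.08]
```

```bash
python3 -m jog '[[[-0.004,0.002,-0.01],[0,0.01,0],50],[[0,0,-0.005],[0,0,0],50],[[0,0,0],[0,0,0],50]]'; python3 s.py
```

```text
clock: 7.02
position: [0.6916, 0.055, 0.0617]
ee_rot: [0.708, 0.707, 0.002, 0.001]
ft_force: [-0.5, 0.8, -3.3]
grip_width: 0.715
pos [0.6916 0.055  0.0617] fix wx,wy -0.0012 0.0042 yaw y-axis [ 1.     -0.0012] F [-0.5  0.8 -3.3] g 0.715 j [-0.48  0.67  0.49  1.47 -0.34  1.08  0.08]
```

```bash
python3 -m jog '[[[0,0,-0.004],[0,0.004,0],50],[[0,0,-0.002],[0,0,0],50],[[0,0,0],[0,0,0],50]]'; python3 s.py
```

```text
clock: 7.4
position: [0.6918, 0.055, 0.0554]
ee_rot: [0.707, 0.707, 0.0, -0.0]
ft_force: [-0.7, -0.5, -2.6]
grip_width: 0.713
pos [0.6918 0.055  0.0554] fix wx,wy -0.0012 0.0001 yaw y-axis [ 1.     -0.0011] F [-0.7 -0.5 -2.6] g 0.713 j [-0.48  0.68  0.49  1.47 -0.34  1.07  0.08]
```

```bash
python3 -m jog '[[[0,0,-0.001],[0,0,0],50],[[0,0,0],[0,0,0],50]]'; python3 s.py
```

```text
clock: 7.65
position: [0.692, 0.055, 0.0552]
ee_rot: [0.708, 0.707, 0.001, -0.0]
ft_force: [0.5, 0.7, -3.6]
grip_width: 0.714
pos [0.692  0.055  0.0552] fix wx,wy -0.0016 0.0006 yaw y-axis [ 1.     -0.0011] F [ 0.5  0.7 -3.6] g 0.714 j [-0.48  0.68  0.49  1.47 -0.34  1.07  0.08]
```

```bash
python3 -m jog '[[[0,0,-0.002],[0,0,0],50],[[0,0,0],[0,0,0],50]]'; python3 -m jog '[[[0,0,-0.002],[0,0,0],50],[[0,0,0],[0,0,0],50]]'
```

```text
clock: 7.9
position: [0.6922, 0.0551, 0.0553]
ee_rot: [0.708, 0.707, 0.001, -0.0]
ft_force: [-0.1, -0.3, -3.5]
grip_width: 0.717
clock: 8.15
position: [0.6925, 0.0552, 0.0551]
ee_rot: [0.707, 0.707, 0.002, -0.0]
ft_force: [0.1, 0.2, -2.8]
grip_width: 0.718
```

```bash
python3 -m jog '[[[-0.001,0,-0.004],[0,0,0],50],[[0,0,0],[0,0,0],50]]'
```

```text
clock: 8.4
position: [0.6928, 0.0554, 0.0553]
ee_rot: [0.708, 0.707, 0.004, 0.0]
ft_force: [0.4, -0.8, -2.5]
grip_width: 0.714
```

```bash
python3 s.py; python3 - <<'E'
from m import *
shot('side','s2'); im,d=shot('top','t2')
cv2.imwrite('pics/t2z.png',cv2.resize(im[100:340,100:400,::-1],None,fx=2.5,fy=2.5))
E
```

```text
pos [0.6928 0.0554 0.0553] fix wx,wy -0.005 0.0051 yaw y-axis [ 1.     -0.0012] F [ 0.4 -0.8 -2.5] g 0.714 j [-0.48  0.68  0.49  1.47 -0.35  1.07  0.08]
```

View pics/s2.png

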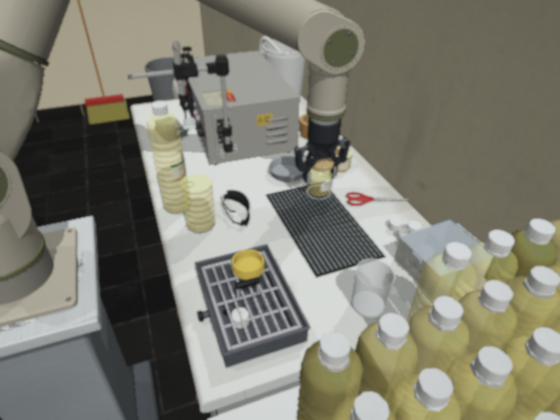

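View pics/t2z.png

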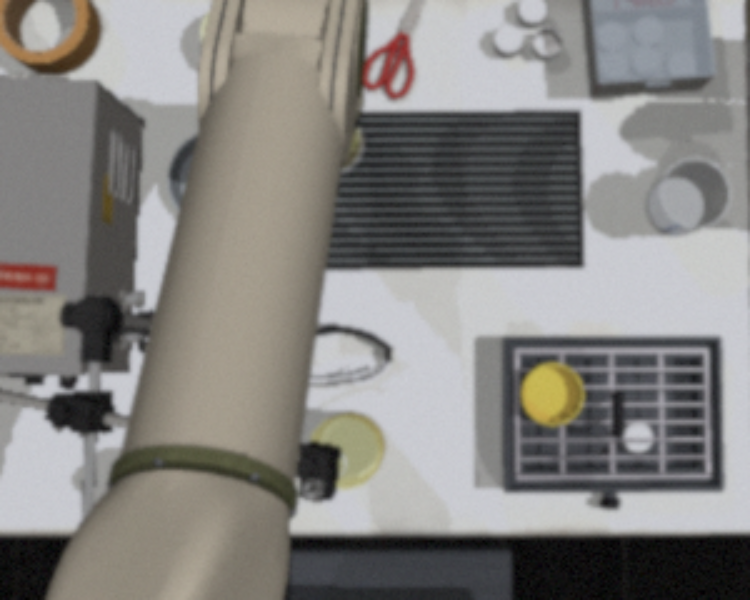

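```bash
python3 - <<'E'
from m import *
np.set_printoptions(precision=3,suppress=True)
d=np.load('pics/t2.npz')['d'];d0=np.load('pics/top0.npz')['d']
for v in (200,240,270,280,285,290,296):
  for u in (155,165,175,185,195,205,215,222,228,232):
    if d[v,u]: 
      p=dep('top',u,v,d[v,u]); print(u,v,p)
print(sensors.get_obs()['tau'].round(2))
E
```

```text
155 200 [ 0.583  0.256 -0.001]
165 200 [0.583 0.23  0.   ]
175 200 [0.531 0.093 0.514]
185 200 [0.53  0.078 0.52 ]
195 200 [0.53  0.063 0.522]
205 200 [0.53  0.05  0.521]
215 200 [0.531 0.037 0.509]
222 200 [0.533 0.029 0.496]
228 200 [0.534 0.021 0.481]
232 200 [0.584 0.057 0.001]
155 240 [ 0.48   0.253 -0.   ]
165 240 [0.474 0.099 0.543]
175 240 [0.474 0.084 0.551]
185 240 [0.474 0.07  0.553]
195 240 [0.474 0.058 0.549]
205 240 [0.474 0.046 0.544]
215 240 [0.474 0.034 0.529]
222 240 [0.474 0.026 0.514]
228 240 [0.481 0.066 0.   ]
232 240 [0.481 0.056 0.   ]
155 270 [0.435 0.108 0.557]
165 270 [0.435 0.092 0.569]
175 270 [0.436 0.079 0.573]
185 270 [0.436 0.066 0.573]
195 270 [0.435 0.054 0.568]
205 270 [0.435 0.043 0.558]
215 270 [0.434 0.032 0.543]
222 270 [0.404 0.081 0.004]
228 270 [0.411 0.054 0.121]
232 270 [0.411 0.045 0.118]
155 280 [0.423 0.104 0.573]
165 280 [0.424 0.089 0.582]
175 280 [0.424 0.077 0.581]
185 280 [0.424 0.064 0.581]
195 280 [0.423 0.053 0.573]
205 280 [0.422 0.042 0.563]
215 280 [0.421 0.031 0.548]
222 280 [0.408 0.041 0.374]
228 280 [0.408 0.03  0.378]
23
[... 216 characters left out ...]
.546]
222 285 [0.401 0.039 0.391]
228 285 [0.4   0.03  0.377]
232 285 [0.399 0.023 0.375]
155 290 [0.411 0.102 0.58 ]
165 290 [0.412 0.088 0.583]
175 290 [0.412 0.076 0.585]
185 290 [0.412 0.063 0.586]
195 290 [0.411 0.053 0.573]
205 290 [0.41  0.041 0.571]
215 290 [0.408 0.031 0.549]
222 290 [0.391 0.04  0.376]
228 290 [0.391 0.03  0.379]
232 290 [0.391 0.023 0.376]
155 296 [0.404 0.101 0.582]
165 296 [0.405 0.087 0.589]
175 296 [0.405 0.074 0.592]
185 296 [0.405 0.062 0.591]
195 296 [0.404 0.052 0.582]
205 296 [0.403 0.041 0.572]
215 296 [0.401 0.03  0.557]
222 296 [0.384 0.038 0.4  ]
228 296 [0.385 0.027 0.408]
232 296 [0.381 0.023 0.377]
[  1.01 -70.54  13.26 -31.8    0.17  -0.65   0.01]
```

```bash
python3 -m jog '[[[0,0,-0.003],[-0.004,0.004,0],50]]'; python3 -m jog '[[[0,0,0],[0,0,0],80],[[0,0,0],[0,0,0],100],[[0,0,0],[0,0,0],100]]'; python3 s.py
```

```text
clock: 8.62
position: [0.6931, 0.0558, 0.0546]
ee_rot: [0.707, 0.707, 0.001, -0.0]
ft_force: [-21.4, 0.4, 43.2]
grip_width: 0.715
clock: 9.0
position: [0.6934, 0.0559, 0.0541]
ee_rot: [0.707, 0.707, 0.001, -0.0]
ft_force: [0.4, -0.0, -0.4]
grip_width: 1.001
pos [0.6934 0.0559 0.0541] fix wx,wy -0.0019 0.0017 yaw y-axis [ 1.e+00 -7.e-04] F [ 0.4 -0.  -0.4] g 1.001 j [-0.48  0.69  0.49  1.47 -0.35  1.07  0.08]
```

```bash
python3 -m jog '[[[0,0,0.03],[0,0,0],100],[[0,0,0.06],[0,0,0],100],[[-0.01,-0.01,0.06],[0,0,0],100],[[-0.04,-0.035,0.02],[0,0,0],100],[[-0.045,-0.04,0],[0,0,0],100]]'; python3 -m jog '[[[-0.045,-0.04,0],[0,0,0],100],[[-0.045,-0.04,0],[0,0,0],100],[[-0.045,-0.035,-0.02],[0,0,0],100],[[-0.02,-0.018,-0.03],[0,0,0],100],[[0,0,-0.02],[0,0,0],100]]'; python3 s.py;  python3 - <<'E'
from m import *
im,d=shot('side','s3')
cv2.imwrite('pics/s3z.png',cv2.resize(im[130:380,150:420,::-1],None,fx=2.4,fy=2.4))
E
```

```text
clock: 9.62
position: [0.5965, -0.0275, 0.225]
ee_rot: [0.705, 0.709, -0.0, -0.0]
ft_force: [-0.1, -0.5, 0.2]
grip_width: 1.0
clock: 10.25
position: [0.4343, -0.1679, 0.1544]
ee_rot: [0.707, 0.707, 0.003, 0.001]
ft_force: [1.4, 0.6, 0.5]
grip_width: 0.999
pos [ 0.4343 -0.1679  0.1544] fix wx,wy -0.0023 0.0056 yaw y-axis [ 1.e+00 -9.e-04] F [1.4 0.6 0.5] g 0.999 j [-0.41  0.05  0.71  2.02 -0.04  1.08  0.32]
```

View pics/s3z.png

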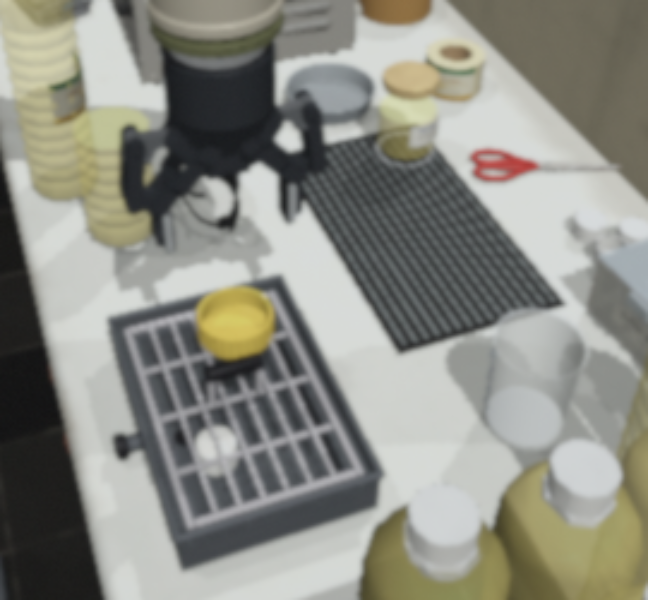

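```bash
python3 -m jog '[[[0.004,0.002,-0.03],[-0.002,0.005,0],82],[[0,0,-0.03],[0,0,0],82],[[0,0,0],[0,0,0],82],[[0,0,0],[0,0,0],82]]'; python3 s.py;  python3 - <<'E'
from m import *
im,d=shot('side','s4')
cv2.imwrite('pics/s4z.png',cv2.resize(im[200:350,170:330,::-1],None,fx=4,fy=4,interpolation=cv2.INTER_CUBIC))
E
```

```text
clock: 10.8
position: [0.4393, -0.1648, 0.0927]
ee_rot: [0.707, 0.707, -0.0, -0.0]
ft_force: [0.6, -0.8, -0.8]
grip_width: 0.821
pos [ 0.4393 -0.1648  0.0927] fix wx,wy 0.0005 -0.0008 yaw y-axis [1.e+00 8.e-04] F [ 0.6 -0.8 -0.8] g 0.821 j [-0.39  0.17  0.71  2.07 -0.14  0.95  0.39]
```

View pics/s4z.png

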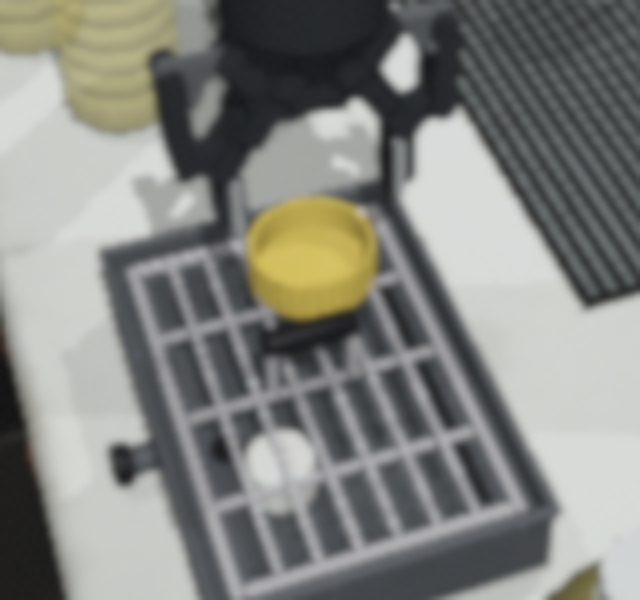

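```bash
python3 - <<'E'
from m import *
for y in (-.176,-.165,-.154):
  o,r=ray('side',270.2,244); t=(y-o[1])/r[1]; print(y,(o+r*t).round(4))
E
```

```text
-0.176 [ 0.48   -0.176   0.0972]
-0.165 [ 0.484  -0.165   0.0862]
-0.154 [ 0.4879 -0.154   0.0751]
```

```bash
python3 - <<'E'
from m import *
np.set_printoptions(precision=3,suppress=True)
z=np.load('pics/s4.npz');d=z['d'];im=z['im']
for v in range(232,256,2):
  print(v,[ (dep('side',u,v,d[v,u])*1000).astype(int).tolist() for u in (266,268,270,272)])
a=cv2.resize(im[230:270,215:290,::-1],None,fx=10,fy=10,interpolation=cv2.INTER_NEAREST);cv2.imwrite('pics/s4y.png',a)
E
```

```text
232 [[475, -165, 119], [475, -178, 130], [479, -177, 128], [482, -178, 129]]
234 [[474, -169, 118], [477, -170, 118], [480, -173, 120], [482, -177, 123]]
236 [[474, -168, 112], [475, -176, 119], [479, -175, 117], [484, -173, 113]]
238 [[474, -169, 108], [475, -176, 114], [479, -177, 114], [485, -171, 107]]
240 [[473, -171, 105], [475, -176, 109], [479, -175, 107], [484, -172, 102]]
242 [[473, -169, 98], [476, -174, 102], [479, -175, 101], [484, -172, 97]]
244 [[473, -170, 94], [475, -176, 99], [479, -174, 96], [484, -172, 92]]
246 [[473, -169, 88], [475, -176, 94], [479, -176, 93], [515, -88, 1]]
248 [[473, -169, 83], [474, -177, 90], [479, -176, 87], [513, -92, 0]]
250 [[487, -129, 36], [488, -138, 44], [493, -137, 41], [511, -98, 0]]
252 [[487, -128, 29], [487, -140, 40], [491, -143, 42], [509, -105, 0]]
254 [[484, -137, 33], [487, -142, 36], [488, -150, 44], [492, -150, 42]]
```

View pics/s4y.png

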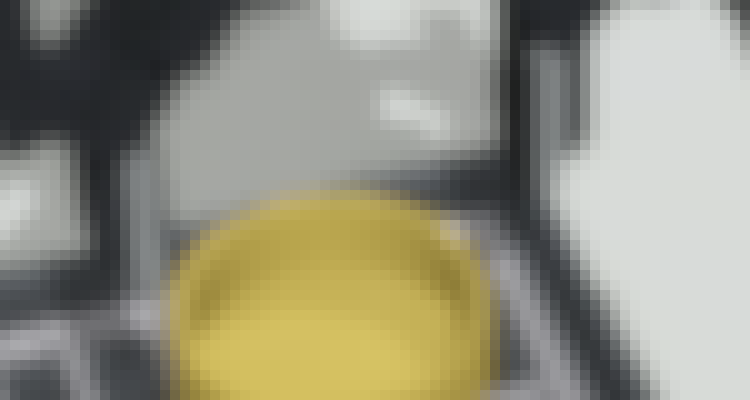

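```bash
python3 -m jog '[[[-0.0015,-0.001,-0.02],[0,0,0],82],[[0,0,-0.012],[0,0,0],82],[[0,0,0],[0,0,0],82]]'; python3 s.py
```

```text
clock: 11.22
position: [0.4402, -0.1658, 0.063]
ee_rot: [0.707, 0.708, 0.002, 0.002]
ft_force: [-0.7, 0.4, -0.0]
grip_width: 0.817
pos [ 0.4402 -0.1658  0.063 ] fix wx,wy -0.0001 0.0046 yaw y-axis [1.     0.0016] F [-0.7  0.4 -0. ] g 0.817 j [-0.37  0.23  0.69  2.09 -0.19  0.88  0.44]
```

```bash
python3 -m jog '[[[-0.0025,0.001,-0.008],[0,0.004,0],82],[[0,0,0],[0,0,0],82]]'; python3 s.py
```

```text
clock: 11.48
position: [0.4382, -0.1647, 0.0555]
ee_rot: [0.707, 0.708, 0.001, 0.001]
ft_force: [-0.1, -1.0, -0.4]
grip_width: 0.82
pos [ 0.4382 -0.1647  0.0555] fix wx,wy -0.0002 0.0017 yaw y-axis [1.     0.0017] F [-0.1 -1.  -0.4] g 0.82 j [-0.36  0.24  0.69  2.1  -0.2   0.86  0.45]
```

Close (low force for the light cap).

```bash
python3 -m jog '[[[0,-0.001,-0.002],[0,0,0],82],[[0,0,0],[0,0,0],60],[[0,0,0],[0,0,0],60],[[0,0,0],[0,0,0],60]]' 25; python3 s.py
```

```text
clock: 11.98
position: [0.4385, -0.1659, 0.0541]
ee_rot: [0.707, 0.708, 0.001, 0.001]
ft_force: [0.2, -0.9, -1.2]
grip_width: 0.701
pos [ 0.4385 -0.1659  0.0541] fix wx,wy -0.0004 0.0023 yaw y-axis [1.     0.0015] F [ 0.2 -0.9 -1.2] g 0.701 j [-0.36  0.25  0.69  2.1  -0.21  0.86  0.45]
```

```bash
python3 -m jog '[[[0,0,0.015],[0,0,0],60],[[0,0,0.04],[0,0,0],60],[[0,0,0.05],[0,0,0],60],[[0.02,0.03,0.05],[0,0,0.15],60],[[0.035,0.045,0.01],[0,0,0.18],60]]'; python3 -m jog '[[[0.035,0.045,0],[0,0,0.18],60],[[0.035,0.045,0],[0,0,0.18],60],[[0.03,0.04,0],[0,0,0.18],60],[[0.005,0.01,0],[0,0,0.18],60],[[0,0,-0.03],[0,0,0.18],60]]'; python3 s.py
```

```text
clock: 12.6
position: [0.4916, -0.094, 0.2284]
ee_rot: [0.582, 0.813, 0.001, 0.002]
ft_force: [1.1, 0.1, -0.1]
grip_width: 0.699
clock: 13.22
position: [0.603, 0.0553, 0.2073]
ee_rot: [0.154, 0.988, 0.005, 0.006]
ft_force: [-0.5, -1.1, -0.6]
grip_width: 0.698
pos [0.603  0.0553 0.2073] fix wx,wy -0.0084 0.0135 yaw y-axis [0.3042 0.9525] F [-0.5 -1.1 -0.6] g 0.698 j [-0.54  0.32  0.47  1.61 -0.16  1.23  1.22]
```

```bash
python3 -m jog '[[[0,-0.003,-0.03],[-0.008,0.013,0.16],60],[[0,0,-0.04],[0,0,0.15],60],[[0,0,-0.04],[0,0,0],60],[[0,0,-0.03],[0,0,0],60],[[0,0,0],[0,0,0],60]]'; python3 s.py
```

```text
clock: 13.85
position: [0.6029, 0.0521, 0.0677]
ee_rot: [-0.007, 1.0, -0.001, 0.001]
ft_force: [0.8, 1.0, -0.4]
grip_width: 0.7
pos [0.6029 0.0521 0.0677] fix wx,wy 0.0012 0.0012 yaw y-axis [-0.0146  0.9999] F [ 0.8  1.  -0.4] g 0.7 j [-0.47  0.47  0.38  1.72 -0.2   0.98  1.57]
```

```bash
python3 -m jog '[[[0.001,0,-0.03],[0.001,0.001,-0.012],60],[[0,0,-0.01],[0,0,0],60],[[0,0,0],[0,0,0],60]]'; python3 s.py
```

```text
clock: 14.22
position: [0.6073, 0.0525, 0.0332]
ee_rot: [-0.001, 1.0, 0.0, 0.004]
ft_force: [-0.3, 0.9, 0.2]
grip_width: 0.698
pos [0.6073 0.0525 0.0332] fix wx,wy -0.0004 0.0072 yaw y-axis [-0.0027  1.    ] F [-0.3  0.9  0.2] g 0.698 j [-0.45  0.52  0.37  1.74 -0.23  0.92  1.58]
```

```bash
python3 -m jog '[[[-0.003,0,-0.006],[0,0.007,0],60],[[0,0,-0.002],[0,0,0],60],[[0,0,0],[0,0,0],60]]'; python3 s.py;python3 -m jog '[[[0,0,-0.002],[0,0,0],60]]'; python3 -m jog '[[[0,0,-0.002],[0,0,0],60]]'
```

```text
clock: 14.6
position: [0.6057, 0.0527, 0.0279]
ee_rot: [-0.001, 1.0, 0.001, 0.002]
ft_force: [-0.9, -0.0, 0.1]
grip_width: 0.698
pos [0.6057 0.0527 0.0279] fix wx,wy -0.0012 0.0036 yaw y-axis [-0.0029  1.    ] F [-0.9 -0.   0.1] g 0.698 j [-0.45  0.53  0.37  1.74 -0.23  0.91  1.58]
clock: 14.72
position: [0.606, 0.0527, 0.0261]
ee_rot: [-0.001, 1.0, 0.001, 0.002]
ft_force: [0.6, -0.6, -0.7]
grip_width: 0.699
clock: 14.85
position: [0.606, 0.0527, 0.0241]
ee_rot: [-0.001, 1.0, 0.001, 0.002]
ft_force: [0.6, 0.5, -0.8]
grip_width: 0.697
```

```bash
python3 -m jog '[[[0,0,-0.002],[0,0,0],60]]';python3 -m jog '[[[0,0,-0.0015],[0,0,0],60]]'
```

```text
clock: 14.98
position: [0.606, 0.0527, 0.0219]
ee_rot: [-0.001, 1.0, 0.001, 0.002]
ft_force: [0.3, -0.1, -0.1]
grip_width: 0.699
clock: 15.1
position: [0.606, 0.0527, 0.0209]
ee_rot: [-0.001, 1.0, 0.001, 0.002]
ft_force: [-7.7, -0.5, 19.8]
grip_width: 0.696
```

```bash
python3 -m jog '[[[0,0,0.0005],[0,0,0],82],[[0,0,0],[0,0,0],82],[[0,0,0.03],[0,0,0],82],[[0,0,0.06],[0,0,0],60],[[0,-0.01,0.06],[0,0,0],60]]' 40; python3 -m jog '[[[-0.035,-0.05,0],[0,0,0],60],[[-0.035,-0.05,0],[0,0,0],60],[[-0.035,-0.05,0],[0,0,0],60],[[-0.035,-0.05,0],[0,0,0],60],[[-0.035,-0.05,0],[0,0,0],60]]'; python3 s.py
```

```text
clock: 15.72
position: [0.6023, 0.0432, 0.1697]
ee_rot: [-0.002, 1.0, -0.0, -0.003]
ft_force: [1.5, -0.3, -0.0]
grip_width: 0.599
clock: 16.35
position: [0.427, -0.2095, 0.1756]
ee_rot: [-0.006, 1.0, 0.001, 0.004]
ft_force: [1.2, -0.9, 1.0]
grip_width: 0.596
pos [ 0.427  -0.2095  0.1756] fix wx,wy -0.0014 0.0075 yaw y-axis [-0.0112  0.9999] F [ 1.2 -0.9  1. ] g 0.596 j [-0.22  0.04  0.61  1.97 -0.03  1.13  1.98]
```

```bash
python3 - <<'E'
from m import *
im,d=shot('side','s5')
cv2.imwrite('pics/s5z.png',cv2.resize(im[130:380,150:420,::-1],None,fx=2.4,fy=2.4))
E
```

```text
(no output)
```

View pics/s5z.png

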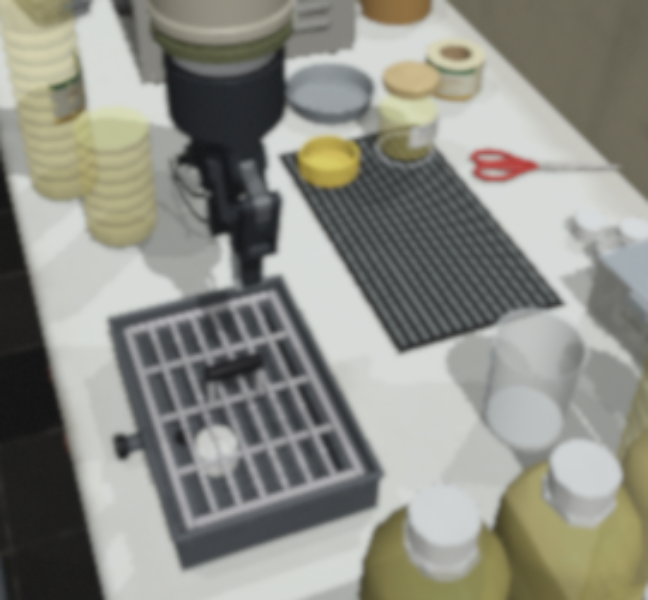

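```bash
python3 -m jog '[[[-0.008,-0.018,-0.03],[-0.001,0.007,0.011],60],[[0,0,-0.035],[0,0,0],60],[[0,0,-0.015],[0,0,0],60],[[0,0,0],[0,0,0],60]]'; python3 s.py; python3 - <<'E'
from m import *
print(atz('side',247.5,282.9,.071))
E
```

```text
clock: 16.9
position: [0.4133, -0.237, 0.0951]
ee_rot: [-0.004, 1.0, -0.001, 0.001]
ft_force: [-0.1, 0.6, 0.8]
grip_width: 0.599
pos [ 0.4133 -0.237   0.0951] fix wx,wy 0.0011 0.0024 yaw y-axis [-0.0088  1.    ] F [-0.1  0.6  0.8] g 0.599 j [-0.16  0.18  0.64  2.05 -0.13  0.95  2.12]
[ 0.41739526 -0.23059028  0.071     ]
```

```bash
python3 -m jog '[[[0.005,0.009,-0.015],[0.001,0.002,0.009],60],[[0,0,-0.012],[0,0,0],60],[[0,0,0],[0,0,0],60]]'; python3 s.py
```

```text
clock: 17.27
position: [0.4205, -0.2265, 0.0679]
ee_rot: [-0.01, 1.0, -0.0, 0.001]
ft_force: [-0.1, -0.4, 0.1]
grip_width: 0.6
pos [ 0.4205 -0.2265  0.0679] fix wx,wy 0.0002 0.0029 yaw y-axis [-0.0208  0.9998] F [-0.1 -0.4  0.1] g 0.6 j [-0.16  0.23  0.61  2.07 -0.17  0.89  2.14]
```

```bash
python3 -m jog '[[[-0.001,-0.001,-0.002],[0,0.003,-0.02],60],[[0,0,0],[0,0,0],40],[[0,0,0],[0,0,0],25],[[0,0,0],[0,0,0],5],[[0,0,0],[0,0,0],0]]' 80; python3 s.py; python3 -m jog '[[[0,0,0],[0,0,0],0],[[0,0,0],[0,0,0],0]]';python3 s.py
```

```text
clock: 17.9
position: [0.4199, -0.228, 0.0668]
ee_rot: [0.001, 1.0, -0.0, 0.001]
ft_force: [0.1, -0.4, -3.0]
grip_width: 0.111
pos [ 0.4199 -0.228   0.0668] fix wx,wy 0.0004 0.0011 yaw y-axis [0.0012 1.    ] F [ 0.1 -0.4 -3. ] g 0.111 j [-0.16  0.23  0.62  2.06 -0.17  0.89  2.13]
clock: 18.15
position: [0.4199, -0.228, 0.0668]
ee_rot: [0.001, 1.0, -0.0, 0.001]
ft_force: [0.5, 0.1, -0.9]
grip_width: 0.116
pos [ 0.4199 -0.228   0.0668] fix wx,wy 0.0004 0.0011 yaw y-axis [0.0012 1.    ] F [ 0.5  0.1 -0.9] g 0.116 j [-0.16  0.23  0.62  2.07 -0.17  0.89  2.13]
```

```bash
python3 -m jog '[[[0,0,0.008],[0,0,0],0],[[0,0,0.012],[0,0,0],0],[[0,0,0.02],[0,0,0],0],[[0,0,0.03],[0,0,0],0],[[0,0,0.03],[0,0,0],0]]'; python3 s.py;  python3 - <<'E'
from m import *
im,d=shot('side','s6')
cv2.imwrite('pics/s6z.png',cv2.resize(im[130:380,150:420,::-1],None,fx=2.4,fy=2.4))
E
```

```text
clock: 18.77
position: [0.4178, -0.2279, 0.1702]
ee_rot: [0.001, 1.0, -0.0, -0.002]
ft_force: [0.4, 0.9, -2.8]
grip_width: 0.107
pos [ 0.4178 -0.2279  0.1702] fix wx,wy 0.0001 -0.003 yaw y-axis [0.0023 1.    ] F [ 0.4  0.9 -2.8] g 0.107 j [-0.21  0.06  0.64  1.97 -0.04  1.12  2.01]
```

View pics/s6z.png

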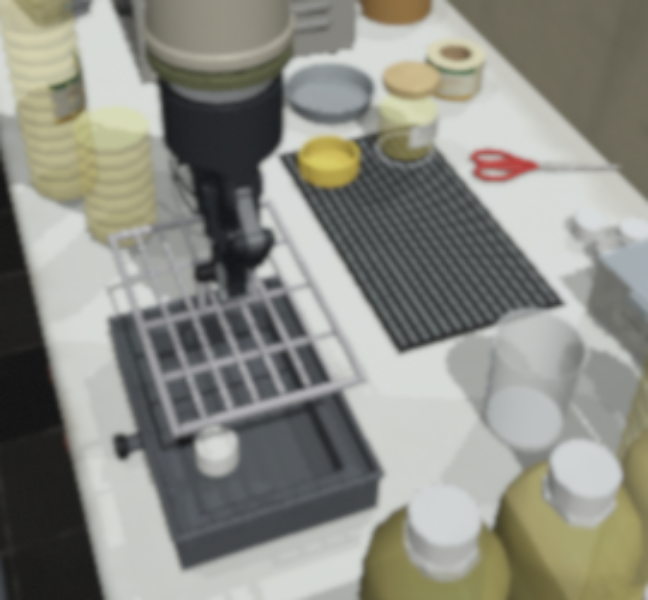

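```bash
python3 -m jog '[[[0.03,0.02,0.02],[0,0,0],0],[[0.05,0.028,0],[0,0,0],0],[[0.05,0.028,0],[0,0,0],0],[[0.05,0.026,0],[0,0,0],0],[[0.03,0.015,0],[0,0,0],0]]'; python3 -m jog '[[[0.01,0.005,-0.01],[0,0,0],0],[[0,0,-0.03],[0,0,0],0],[[0,0,0],[0,0,0],0]]'; python3 s.py
```

```text
clock: 19.45
position: [0.634, -0.1098, 0.1994]
ee_rot: [0.004, 1.0, 0.0, 0.004]
ft_force: [0.3, 0.0, -3.5]
grip_width: 0.11
clock: 19.82
position: [0.6447, -0.1032, 0.1577]
ee_rot: [0.003, 1.0, -0.0, 0.004]
ft_force: [-0.4, 0.2, -1.6]
grip_width: 0.111
pos [ 0.6447 -0.1032  0.1577] fix wx,wy 0.0008 0.0071 yaw y-axis [0.0058 1.    ] F [-0.4  0.2 -1.6] g 0.111 j [-0.3   0.48  0.52  1.53 -0.25  1.19  1.83]
```

```bash
python3 -m jog '[[[0.003,0.001,-0.04],[0,0.007,0.006],0],[[0,0,-0.04],[0,0,0],0],[[0,0,-0.02],[0,0,0],0],[[0,0,0],[0,0,0],0]]'; python3 s.py
```

```text
clock: 20.32
position: [0.6486, -0.105, 0.0615]
ee_rot: [0.001, 1.0, -0.001, 0.003]
ft_force: [0.5, 0.4, -2.2]
grip_width: 0.109
pos [ 0.6486 -0.105   0.0615] fix wx,wy 0.0018 0.006 yaw y-axis [0.0028 1.    ] F [ 0.5  0.4 -2.2] g 0.109 j [-0.26  0.59  0.48  1.59 -0.31  1.03  1.87]
```

```bash
python3 -m jog '[[[0,0.003,-0.01],[0.002,0.006,0],0],[[0,0,-0.006],[0,0,0],0],[[0,0,0],[0,0,0],0]]'; python3 s.py; python3 -m jog '[[[0,0,-0.002],[0,0,0],0]]';python3 -m jog '[[[0,0,-0.002],[0,0,0],0]]'
```

```text
clock: 20.7
position: [0.6506, -0.1022, 0.0484]
ee_rot: [0.001, 1.0, 0.0, 0.002]
ft_force: [-0.2, 0.1, -3.1]
grip_width: 0.107
pos [ 0.6506 -0.1022  0.0484] fix wx,wy -0.0002 0.0047 yaw y-axis [0.003 1.   ] F [-0.2  0.1 -3.1] g 0.107 j [-0.26  0.61  0.47  1.59 -0.32  1.01  1.87]
clock: 20.82
position: [0.651, -0.1023, 0.047]
ee_rot: [0.001, 1.0, 0.0, 0.003]
ft_force: [0.6, 0.7, -3.3]
grip_width: 0.108
clock: 20.95
position: [0.6511, -0.1023, 0.0452]
ee_rot: [0.001, 1.0, 0.0, 0.003]
ft_force: [0.5, -0.3, -2.0]
grip_width: 0.114
```

```bash
python3 -m jog '[[[-0.002,0,-0.003],[0,0.004,0],0]]';python3 -m jog '[[[0,0,-0.002],[0,0,0],0]]';python3 -m jog '[[[0,0,-0.001],[0,0,0],0]]'
```

```text
clock: 21.08
position: [0.6492, -0.1024, 0.0422]
ee_rot: [0.001, 1.0, 0.0, 0.001]
ft_force: [-0.0, 0.4, -2.1]
grip_width: 0.11
clock: 21.2
position: [0.649, -0.1024, 0.0399]
ee_rot: [0.001, 1.0, 0.0, 0.001]
ft_force: [0.6, -0.2, -2.4]
grip_width: 0.112
clock: 21.32
position: [0.6491, -0.1024, 0.0398]
ee_rot: [0.002, 1.0, 0.0, 0.001]
ft_force: [-8.0, 2.0, 14.8]
grip_width: 0.11
```

```bash
python3 -m jog '[[[0,0,0],[0,0,0],40],[[0,0,0],[0,0,0],60],[[0,0,0.03],[0,0,0],60],[[0,0,0.06],[0,0,0],60],[[0,0,0.06],[0,0,0],60]]'; python3 s.py; python3 - <<'E'
from m import *
im,d=shot('side','s7'); i2,d=shot('top','t7')
cv2.imwrite('pics/s7z.png',cv2.resize(im[130:380,150:420,::-1],None,fx=2.4,fy=2.4))
cv2.imwrite('pics/t7z.png',cv2.resize(i2[225:310,290:400,::-1],None,fx=7,fy=7,interpolation=cv2.INTER_CUBIC))
cv2.imwrite('pics/s7y.png',cv2.resize(im[230:370,180:320,::-1],None,fx=4.2,fy=4.2,interpolation=cv2.INTER_CUBIC))
E
```

```text
clock: 21.95
position: [0.6466, -0.1018, 0.1891]
ee_rot: [0.001, 1.0, 0.0, -0.003]
ft_force: [1.0, 0.3, 0.2]
grip_width: 0.603
pos [ 0.6466 -0.1018  0.1891] fix wx,wy -0.0003 -0.0055 yaw y-axis [0.003 1.   ] F [1.  0.3 0.2] g 0.603 j [-0.3   0.47  0.53  1.48 -0.24  1.27  1.82]
```

View pics/s7z.png

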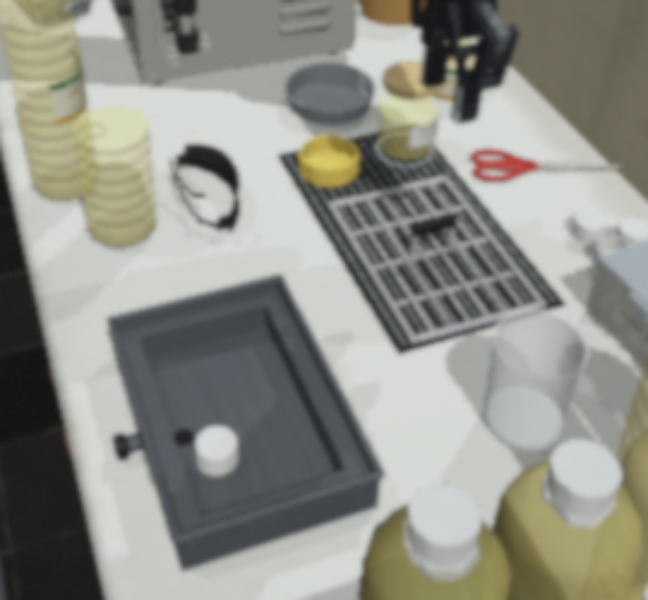

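View pics/t7z.png

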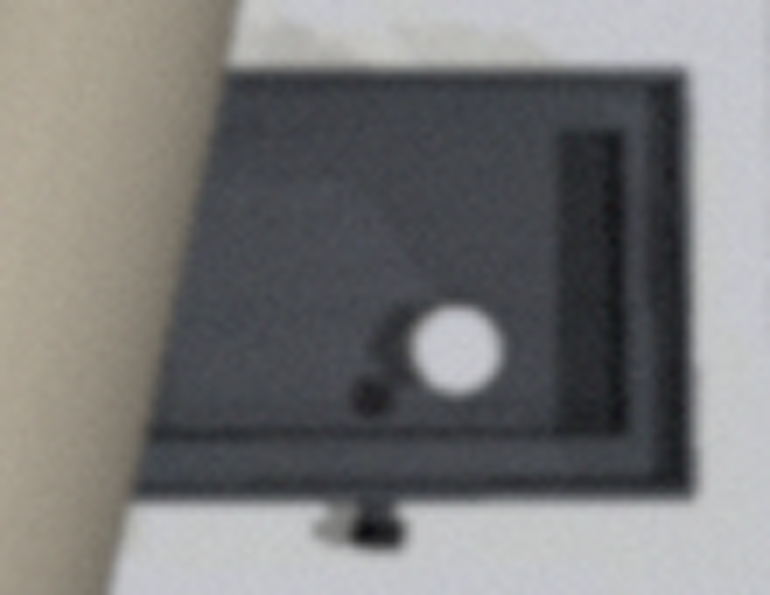

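View pics/s7y.png

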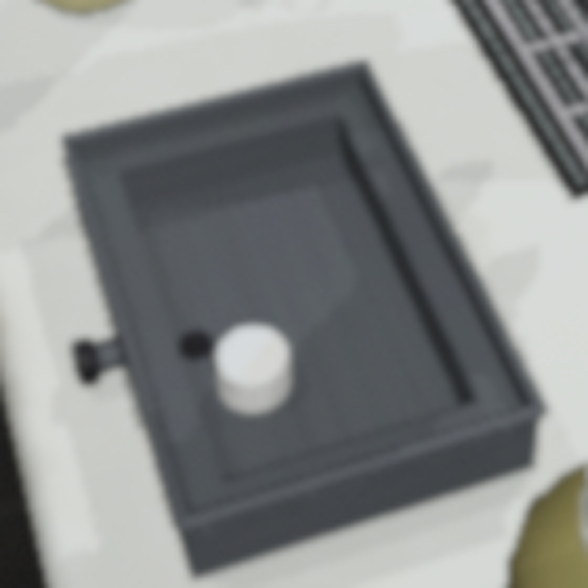

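```bash
python3 - <<'E'
from m import *
print(c1(457,350,.023),c3(254,354,.023))
E
python3 -m jog '[[[-0.04,-0.025,0],[0,0.002,0],60],[[-0.05,-0.03,0],[0,0,0],60],[[-0.05,-0.03,0],[0,0,0],60],[[-0.05,-0.03,0],[0,0,0],60],[[-0.05,-0.028,-0.02],[0,0,0],60]]'; python3 s.py
```

```text
[ 0.39378195 -0.25531549  0.023     ] [ 0.3941862  -0.25480206  0.023     ]
clock: 22.68
position: [0.4078, -0.2471, 0.176]
ee_rot: [-0.002, 1.0, -0.001, 0.006]
ft_force: [0.5, -1.9, -0.5]
grip_width: 0.602
pos [ 0.4078 -0.2471  0.176 ] fix wx,wy 0.0018 0.0126 yaw y-axis [-0.0033  1.    ] F [ 0.5 -1.9 -0.5] g 0.602 j [-0.19  0.04  0.67  1.98 -0.03  1.12  2.06]
```

```bash
python3 -m jog '[[[-0.014,-0.008,-0.04],[0.001,0.012,0],55],[[0,0,-0.04],[0,0,0],55],[[0,0,-0.02],[0,0,0],55],[[0,0,0],[0,0,0],55]]'; python3 s.py
```

```text
clock: 23.18
position: [0.3895, -0.2581, 0.0737]
ee_rot: [0.002, 1.0, 0.0, 0.002]
ft_force: [0.5, 0.7, 0.2]
grip_width: 0.552
pos [ 0.3895 -0.2581  0.0737] fix wx,wy -0.0001 0.0048 yaw y-axis [0.0047 1.    ] F [0.5 0.7 0.2] g 0.552 j [-0.13  0.2   0.68  2.09 -0.16  0.9   2.2 ]
```

```bash
python3 -m jog '[[[0.004,0.003,-0.02],[0,0.005,0.004],55],[[0,0,-0.014],[0,0,0],55],[[0,0,0],[0,0,0],55]]'; python3 s.py
```

```text
clock: 23.55
position: [0.3953, -0.2559, 0.0412]
ee_rot: [0.0, 1.0, -0.001, 0.002]
ft_force: [0.6, -0.6, -0.3]
grip_width: 0.555
pos [ 0.3953 -0.2559  0.0412] fix wx,wy 0.0012 0.0035 yaw y-axis [6.e-04 1.e+00] F [ 0.6 -0.6 -0.3] g 0.555 j [-0.11  0.27  0.65  2.1  -0.22  0.83  2.25]
```

```bash
python3 -m jog '[[[-0.001,0.001,-0.012],[0.001,0.003,0],55],[[-0.001,0,-0.006],[0,0,0],55],[[0,0,0],[0,0,0],55]]'; python3 s.py;  python3 -m jog '[[[0,0,0],[0,0,0],30],[[0,0,0],[0,0,0],20],[[0,0,0],[0,0,0],15]]' 25; python3 s.py
```

```text
clock: 23.92
position: [0.3938, -0.2554, 0.0233]
ee_rot: [0.0, 1.0, -0.0, 0.001]
ft_force: [-0.4, -0.4, 0.1]
grip_width: 0.55
pos [ 0.3938 -0.2554  0.0233] fix wx,wy 0.0005 0.0024 yaw y-axis [9.e-04 1.e+00] F [-0.4 -0.4  0.1] g 0.55 j [-0.1   0.31  0.64  2.11 -0.26  0.79  2.27]
clock: 24.3
position: [0.3941, -0.2556, 0.0239]
ee_rot: [0.001, 1.0, -0.0, 0.002]
ft_force: [0.6, -0.3, -0.0]
grip_width: 0.349
pos [ 0.3941 -0.2556  0.0239] fix wx,wy 0.0008 0.0032 yaw y-axis [0.001 1.   ] F [ 0.6 -0.3 -0. ] g 0.349 j [-0.1   0.31  0.64  2.11 -0.26  0.79  2.27]
```

```bash
python3 - <<'E'
from m import *
np.set_printoptions(precision=3,suppress=True)
d=np.load('pics/top0.npz')['d']
for v in (140,155,170,185,200,215):
  print(v,[ (dep('top',u,v,d[v,u])*1000).astype(int).tolist() for u in (146,149,152,155,158,161)])
E
```

```text
140 [[712, 250, 113], [740, 275, 0], [740, 267, 0], [740, 259, -1], [741, 252, -2], [740, 243, 0]]
155 [[674, 245, 126], [683, 250, 84], [689, 251, 55], [694, 250, 28], [701, 251, -1], [700, 243, 0]]
170 [[640, 246, 121], [647, 250, 79], [651, 250, 56], [657, 252, 19], [660, 248, 5], [661, 241, 0]]
185 [[609, 253, 92], [611, 251, 74], [616, 252, 42], [620, 252, 14], [622, 248, 1], [621, 240, 3]]
200 [[574, 254, 84], [576, 254, 60], [579, 254, 33], [583, 255, 0], [583, 247, 0], [583, 239, 0]]
215 [[538, 255, 78], [540, 255, 51], [542, 254, 28], [544, 255, -2], [544, 246, 0], [544, 239, -1]]
```

```bash
python3 -m jog '[[[0,0,0.02],[0,0,0],15],[[0,0,0.05],[0,0,0],15],[[0,0,0.06],[0,0,0],15],[[0.02,0.03,0.05],[0,0,0],15],[[0.03,0.05,0.01],[0,0,0],15]]'; python3 -m jog '[[[0.035,0.05,0],[0,0,0],15],[[0.035,0.05,0],[0,0,0],15],[[0.035,0.05,0],[0,0,0],15],[[0.035,0.05,0],[0,0,0],15],[[0.03,0.05,0],[0,0,0],15]]'; python3 s.py
```

```text
clock: 24.92
position: [0.4417, -0.1771, 0.2198]
ee_rot: [0.005, 1.0, -0.0, 0.001]
ft_force: [1.4, -0.7, -1.1]
grip_width: 0.345
clock: 25.55
position: [0.6163, 0.08, 0.2228]
ee_rot: [0.006, 1.0, 0.001, 0.005]
ft_force: [0.8, -0.9, 0.7]
grip_width: 0.348
pos [0.6163 0.08   0.2228] fix wx,wy -0.0017 0.0094 yaw y-axis [0.0121 0.9999] F [ 0.8 -0.9  0.7] g 0.348 j [-0.55  0.35  0.44  1.54 -0.15  1.28  1.47]
```

```bash
python3 -m jog '[[[0.02,0.045,0],[-0.001,0.009,0.012],15],[[0.017,0.038,-0.02],[0,0,0],15],[[0,0,-0.04],[0,0,0],15],[[0,0,-0.04],[0,0,0],15],[[0,0,0],[0,0,0],15]]'; python3 s.py
```

```text
clock: 26.18
position: [0.6544, 0.1732, 0.1183]
ee_rot: [-0.005, 1.0, 0.001, -0.0]
ft_force: [-0.1, 0.2, 0.2]
grip_width: 0.351
pos [0.6544 0.1732 0.1183] fix wx,wy -0.0017 -0.0009 yaw y-axis [-0.0091  1.    ] F [-0.1  0.2  0.2] g 0.351 j [-0.59  0.56  0.38  1.48 -0.22  1.15  1.4 ]
```

```bash
python3 -m jog '[[[0,-0.006,-0.04],[-0.001,0,-0.009],15],[[0,0,-0.03],[0,0,0],15],[[0,0,0],[0,0,0],15]]'; python3 s.py
```

```text
clock: 26.55
position: [0.6575, 0.1672, 0.0532]
ee_rot: [0.0, 1.0, 0.001, 0.003]
ft_force: [0.2, -0.5, 0.7]
grip_width: 0.349
pos [0.6575 0.1672 0.0532] fix wx,wy -0.0026 0.0057 yaw y-axis [7.e-04 1.e+00] F [ 0.2 -0.5  0.7] g 0.349 j [-0.57  0.63  0.36  1.52 -0.24  1.03  1.42]
```

```bash
python3 -m jog '[[[-0.003,-0.001,-0.015],[-0.002,0.006,0],15],[[0,0,-0.008],[0,0,0],15],[[0,0,0],[0,0,0],15]]'; python3 s.py; python3 -m jog '[[[0,0,-0.002],[0,0,0],15]]';  python3 -m jog '[[[0,0,-0.002],[0,0,0],15]]'
```

```text
clock: 26.92
position: [0.6568, 0.1666, 0.0339]
ee_rot: [0.0, 1.0, 0.001, 0.003]
ft_force: [-0.6, -0.9, 0.6]
grip_width: 0.348
pos [0.6568 0.1666 0.0339] fix wx,wy -0.0025 0.0051 yaw y-axis [9.e-04 1.e+00] F [-0.6 -0.9  0.6] g 0.348 j [-0.57  0.65  0.35  1.53 -0.25  1.    1.42]
clock: 27.05
position: [0.6573, 0.1667, 0.0325]
ee_rot: [0.0, 1.0, 0.001, 0.003]
ft_force: [0.6, 0.5, 0.2]
grip_width: 0.353
clock: 27.18
position: [0.6575, 0.1668, 0.0308]
ee_rot: [0.0, 1.0, 0.002, 0.003]
ft_force: [0.1, 0.4, -0.5]
grip_width: 0.351
```

```bash
python3 -m jog '[[[-0.002,0,-0.004],[-0.002,0.004,0],15]]'; python3 -m jog '[[[0,0,-0.002],[0,0,0],15]]'; python3 -m jog '[[[0,0,-0.0015],[0,0,0],15]]'
```

```text
clock: 27.3
position: [0.6557, 0.1668, 0.027]
ee_rot: [0.0, 1.0, 0.001, 0.002]
ft_force: [0.5, 1.0, -0.6]
grip_width: 0.35
clock: 27.42
position: [0.6554, 0.1669, 0.0246]
ee_rot: [0.0, 1.0, 0.001, 0.001]
ft_force: [-1.0, 1.0, 0.9]
grip_width: 0.351
clock: 27.55
position: [0.6555, 0.1668, 0.0236]
ee_rot: [0.0, 1.0, 0.001, 0.001]
ft_force: [-5.2, -1.8, 15.8]
grip_width: 0.346
```

Contact. Release, rise, and head to the grate handle on the mat.

```bash
python3 -m jog '[[[0,0,0.0005],[0,0,0],50],[[0,0,0],[0,0,0],55],[[0,0,0.03],[0,0,0],55],[[0,0,0.06],[0,0,0],55],[[0,0,0.06],[0,0,0],55]]' 80; python3 -m jog '[[[0,-0.04,0.03],[0,0,0],60],[[0,-0.06,0],[0,0,0],60],[[0,-0.06,0],[0,0,0],60],[[-0.001,-0.06,0],[0,0,0],60],[[0,-0.045,-0.03],[0,0,0],60]]'; python3 s.py;  python3 - <<'E'
from m import *
im,d=shot('side','s8')
cv2.imwrite('pics/s8z.png',cv2.resize(im[130:380,150:420,::-1],None,fx=2.4,fy=2.4))
E
```

```text
clock: 28.18
position: [0.6519, 0.1661, 0.1719]
ee_rot: [0.0, 1.0, -0.001, -0.004]
ft_force: [0.3, 0.5, 1.3]
grip_width: 0.554
clock: 28.8
position: [0.6536, -0.1005, 0.1816]
ee_rot: [-0.004, 1.0, 0.001, 0.004]
ft_force: [1.5, -0.4, -0.2]
grip_width: 0.598
pos [ 0.6536 -0.1005  0.1816] fix wx,wy -0.0019 0.0084 yaw y-axis [-0.0089  1.    ] F [ 1.5 -0.4 -0.2] g 0.598 j [-0.26  0.48  0.48  1.48 -0.23  1.24  1.82]
```

View pics/s8z.png

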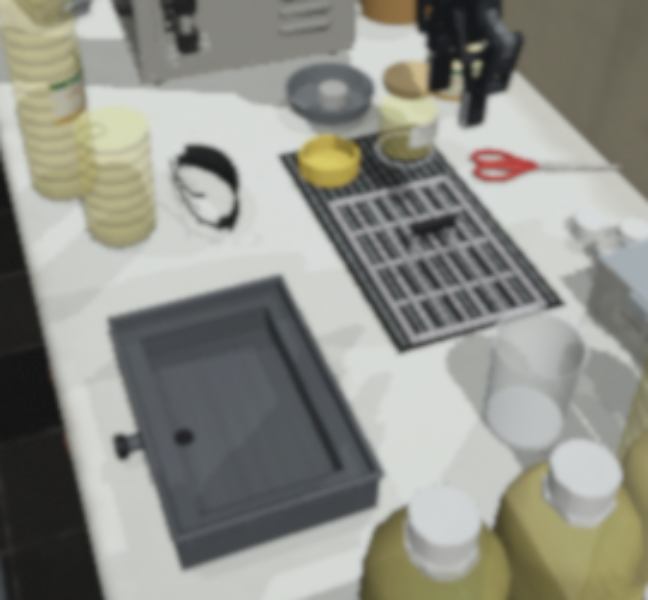

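```bash
python3 -m jog '[[[-0.004,-0.002,-0.04],[-0.002,0.008,0.009],60],[[0,0,-0.04],[0,0,0],60],[[0,0,-0.03],[0,0,0],60],[[0,0,0],[0,0,0],60]]'; python3 s.py
```

```text
clock: 29.35
position: [0.6444, -0.1122, 0.062]
ee_rot: [-0.003, 1.0, -0.002, -0.005]
ft_force: [-0.2, 0.0, 1.1]
grip_width: 0.598
pos [ 0.6444 -0.1122  0.062 ] fix wx,wy 0.0042 -0.0093 yaw y-axis [-0.0067  1.    ] F [-0.2  0.   1.1] g 0.598 j [-0.23  0.59  0.45  1.58 -0.27  1.04  1.87]
```

```bash
python3 -m jog '[[[0.004,0.009,-0.01],[0.004,-0.009,-0.004],60],[[0,0,-0.006],[0,0,0],60],[[0,0,0],[0,0,0],60]]'; python3 s.py
```

```text
clock: 29.72
position: [0.6506, -0.102, 0.0482]
ee_rot: [-0.002, 1.0, 0.0, 0.002]
ft_force: [-0.6, -0.7, 0.4]
grip_width: 0.599
pos [ 0.6506 -0.102   0.0482] fix wx,wy -0.0002 0.0046 yaw y-axis [-0.0033  1.    ] F [-0.6 -0.7  0.4] g 0.599 j [-0.23  0.61  0.44  1.59 -0.29  1.01  1.86]
```

```bash
python3 -m jog '[[[-0.001,0,-0.007],[0,0.005,0.002],60],[[0,0,0],[0,0,0],60]]'; python3 s.py;  python3 -m jog '[[[0,0,0],[0,0,0],30],[[0,0,0],[0,0,0],10],[[0,0,0],[0,0,0],0],[[0,0,0],[0,0,0],0],[[0,0,0],[0,0,0],0]]' 80; python3 s.py
```

```text
clock: 29.98
position: [0.6501, -0.102, 0.0417]
ee_rot: [-0.003, 1.0, 0.0, 0.0]
ft_force: [-0.2, -0.6, -0.3]
grip_width: 0.6
pos [ 0.6501 -0.102   0.0417] fix wx,wy -0.0001 0.0006 yaw y-axis [-0.0056  1.    ] F [-0.2 -0.6 -0.3] g 0.6 j [-0.23  0.62  0.43  1.59 -0.29  1.    1.87]
clock: 30.6
position: [0.6503, -0.1024, 0.0424]
ee_rot: [-0.003, 1.0, -0.0, 0.001]
ft_force: [0.6, -0.5, 0.7]
grip_width: 0.108
pos [ 0.6503 -0.1024  0.0424] fix wx,wy 0.0 0.0015 yaw y-axis [-0.0051  1.    ] F [ 0.6 -0.5  0.7] g 0.108 j [-0.23  0.62  0.43  1.59 -0.29  1.    1.87]
```

```bash
python3 -m jog '[[[0,0,0.01],[0,0,0],0],[[0,0,0.04],[0,0,0],0],[[0,0,0.05],[0,0,0],0],[[0,0,0.05],[0,0,0],0]]'; python3 s.py; python3 -m jog '[[[-0.03,-0.018,0],[0,0,0],0],[[-0.05,-0.028,0],[0,0,0],0],[[-0.05,-0.028,0],[0,0,0],0],[[-0.05,-0.026,0],[0,0,0],0],[[-0.035,-0.018,0],[0,0,0],0]]';python3 s.py
```

```text
clock: 31.1
position: [0.6464, -0.1018, 0.1923]
ee_rot: [-0.002, 1.0, 0.0, -0.004]
ft_force: [0.7, 0.8, -3.3]
grip_width: 0.108
pos [ 0.6464 -0.1018  0.1923] fix wx,wy -0.0002 -0.0089 yaw y-axis [-0.0049  1.    ] F [ 0.7  0.8 -3.3] g 0.108 j [-0.27  0.46  0.49  1.47 -0.22  1.27  1.82]
clock: 31.72
position: [0.4284, -0.2214, 0.199]
ee_rot: [-0.004, 1.0, 0.0, 0.001]
ft_force: [0.0, 0.4, -2.5]
grip_width: 0.112
pos [ 0.4284 -0.2214  0.199 ] fix wx,wy -0.0002 0.0018 yaw y-axis [-0.0085  1.    ] F [ 0.   0.4 -2.5] g 0.112 j [-0.19  0.04  0.6   1.92 -0.02  1.18  1.99]
```

```bash
python3 -m jog '[[[-0.007,-0.007,-0.03],[0,0.002,-0.008],0],[[0,0,-0.03],[0,0,0],0],[[0,0,-0.02],[0,0,0],0],[[0,0,0],[0,0,0],0]]'; python3 s.py
```

```text
clock: 32.22
position: [0.418, -0.2311, 0.1198]
ee_rot: [0.003, 1.0, 0.001, 0.002]
ft_force: [1.0, -0.6, -2.8]
grip_width: 0.109
pos [ 0.418  -0.2311  0.1198] fix wx,wy -0.0022 0.0046 yaw y-axis [0.0066 1.    ] F [ 1.  -0.6 -2.8] g 0.109 j [-0.16  0.13  0.61  2.02 -0.1   1.01  2.06]
```

```bash
python3 -m jog '[[[0.003,0.003,-0.01],[-0.002,0.005,0.006],0],[[0,0,-0.012],[0,0,0],0],[[0,0,0],[0,0,0],0]]'; python3 s.py;  python3 - <<'E'
from m import *
im,d=shot('side','s9')
cv2.imwrite('pics/s9z.png',cv2.resize(im[220:370,170:330,::-1],None,fx=4,fy=4,interpolation=cv2.INTER_CUBIC))
E
```

```text
clock: 32.6
position: [0.4224, -0.228, 0.0982]
ee_rot: [-0.0, 1.0, -0.0, 0.001]
ft_force: [0.4, -0.7, -2.5]
grip_width: 0.112
pos [ 0.4224 -0.228   0.0982] fix wx,wy 0.0002 0.0018 yaw y-axis [-5.e-04  1.e+00] F [ 0.4 -0.7 -2.5] g 0.112 j [-0.15  0.18  0.6   2.04 -0.12  0.96  2.08]
```

View pics/s9z.png

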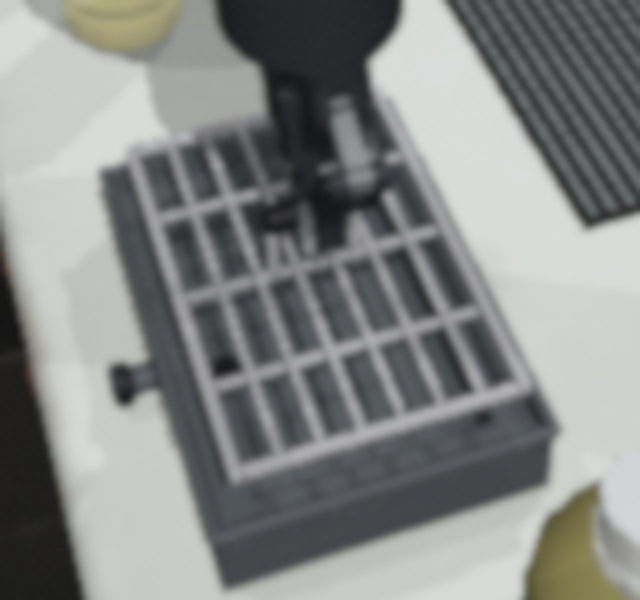

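```bash
python3 - <<'E'
from m import *
P=[atz('side',170+(x+.5)/4-.5,220+(y+.5)/4-.5,.0648) for x,y in [(132,150),(388,98),(532,385),(235,478)]]
print(np.array(P).round(4),np.mean(P,0))
E
```

```text
[[ 0.3573 -0.1339  0.0648]
 [ 0.4848 -0.1417  0.0648]
 [ 0.4837 -0.3255  0.0648]
 [ 0.3556 -0.3263  0.0648]] [ 0.42034415 -0.23184528  0.0648    ]
```

```bash
python3 -m jog '[[[-0.001,0,-0.01],[0,0.002,0],0],[[0,0,-0.005],[0,0,0],0],[[0,0,0],[0,0,0],0]]'; python3 s.py
```

```text
clock: 33.02
position: [0.4219, -0.2282, 0.0831]
ee_rot: [-0.0, 1.0, -0.0, 0.001]
ft_force: [-0.2, 0.4, -1.4]
grip_width: 0.113
pos [ 0.4219 -0.2282  0.0831] fix wx,wy 0.0005 0.0011 yaw y-axis [-4.e-04  1.e+00] F [-0.2  0.4 -1.4] g 0.113 j [-0.15  0.2   0.6   2.05 -0.14  0.93  2.1 ]
```

```bash
python3 -m jog '[[[-0.001,0,-0.004],[0,0.001,0],0],[[0,0,-0.003],[0,0,0],0]]'; python3 -m jog '[[[0,0,-0.003],[0,0,0],0]]'; python3 -m jog '[[[0,0,-0.002],[0,0,0],0]]'
```

```text
clock: 33.28
position: [0.421, -0.2284, 0.076]
ee_rot: [-0.0, 1.0, -0.0, 0.0]
ft_force: [0.7, 0.7, -2.9]
grip_width: 0.106
clock: 33.4
position: [0.4211, -0.2284, 0.0728]
ee_rot: [-0.0, 1.0, -0.0, 0.0]
ft_force: [0.5, -0.8, -2.5]
grip_width: 0.107
clock: 33.52
position: [0.4211, -0.2284, 0.0706]
ee_rot: [-0.0, 1.0, -0.0, 0.0]
ft_force: [0.6, -0.2, -3.5]
grip_width: 0.11
```

```bash
python3 -m jog '[[[0,0,-0.001],[0,0,0],0]]'; python3 -m jog '[[[0,0,-0.001],[0,0,0],0]]'
```

```text
clock: 33.65
position: [0.421, -0.2284, 0.0695]
ee_rot: [-0.0, 1.0, -0.0, 0.0]
ft_force: [0.8, -0.4, -2.6]
grip_width: 0.11
clock: 33.78
position: [0.4211, -0.2283, 0.0692]
ee_rot: [-0.0, 1.0, 0.0, 0.0]
ft_force: [-9.3, 5.1, 22.5]
grip_width: 0.109
```

```bash
python3 -m jog '[[[0,0,0.0005],[0,0,0],40],[[0,0,0],[0,0,0],60],[[0,0,0.03],[0,0,0],60],[[0,0,0.06],[0,0,0],80],[[0,0,0.06],[0,0,0],100]]'; python3 -m jog '[[[0.04,0.045,0.02],[0,0,-0.18],100],[[0.04,0.045,0],[0,0,-0.18],100],[[0.04,0.045,0],[0,0,-0.18],100],[[0.04,0.045,0],[0,0,-0.18],100],[[0.04,0.045,0],[0,0,-0.18],100]]'; python3 s.py;python3 - <<'E'
from m import *
im,d=shot('side','s10'); i2,d=shot('top','t10')
cv2.imwrite('pics/s10z.png',cv2.resize(im[230:370,180:320,::-1],None,fx=4.2,fy=4.2,interpolation=cv2.INTER_CUBIC))
cv2.imwrite('pics/t10z.png',cv2.resize(i2[225:310,290:400,::-1],None,fx=7,fy=7,interpolation=cv2.INTER_CUBIC))
E
```

```text
clock: 34.4
position: [0.419, -0.2277, 0.2206]
ee_rot: [-0.0, 1.0, 0.0, -0.003]
ft_force: [1.2, -0.1, 0.3]
grip_width: 0.984
clock: 35.02
position: [0.6236, -0.003, 0.2483]
ee_rot: [0.449, 0.894, 0.001, 0.005]
ft_force: [0.7, -0.2, 1.6]
grip_width: 0.998
pos [ 0.6236 -0.003   0.2483] fix wx,wy 0.0025 0.0095 yaw y-axis [0.8023 0.5969] F [ 0.7 -0.2  1.6] g 0.998 j [-0.46  0.34  0.5   1.5  -0.16  1.33  0.69]
```

View pics/s10z.png

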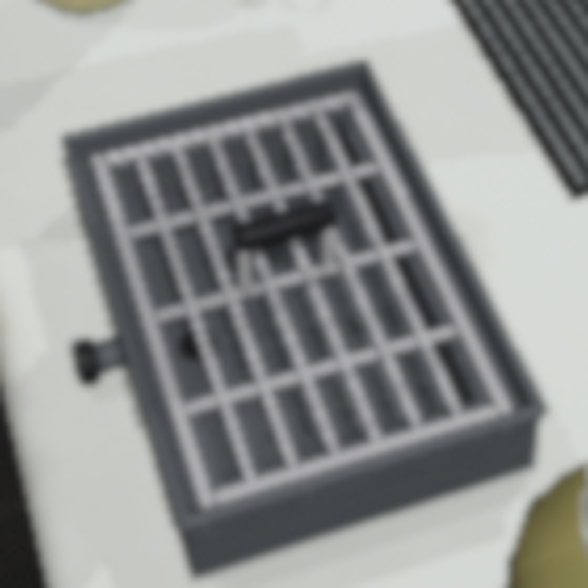

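View pics/t10z.png

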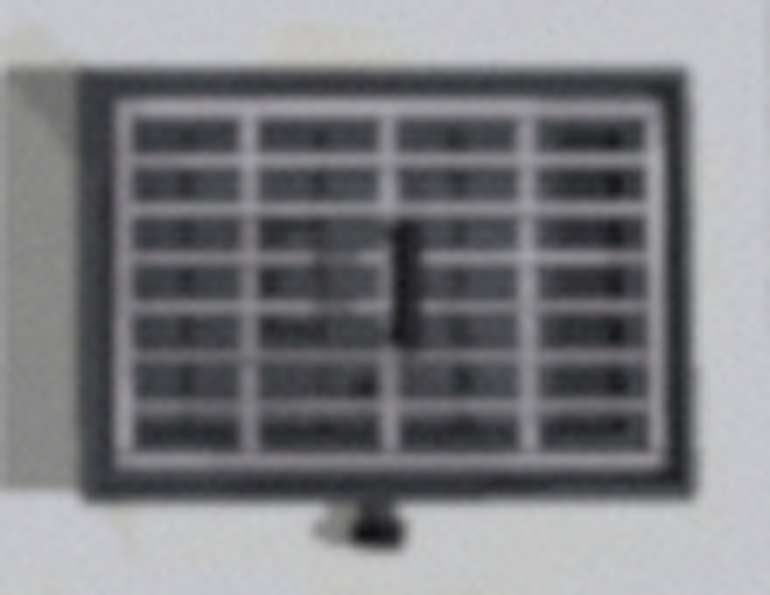

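```bash
python3 -m jog '[[[0.03,0.025,0],[0.002,0.009,-0.17],100],[[0.025,0.02,0],[0,0,-0.17],100],[[0.012,0.012,-0.02],[0,0,-0.17],100],[[0,0,-0.03],[0,0,-0.12],100],[[0,0,-0.02],[0,0,0],100]]'; python3 s.py
```

```text
clock: 35.75
position: [0.6951, 0.0639, 0.1744]
ee_rot: [0.706, 0.708, 0.0, 0.0]
ft_force: [0.2, 0.2, 0.4]
grip_width: 0.998
pos [0.6951 0.0639 0.1744] fix wx,wy -0.0 0.0005 yaw y-axis [1.     0.0038] F [0.2 0.2 0.4] g 0.998 j [-0.53  0.59  0.56  1.36 -0.31  1.28  0.05]
```

```bash
python3 -m jog '[[[-0.002,-0.008,-0.03],[0,0,-0.004],100],[[0,0,-0.02],[0,0,0],100],[[0,0,0],[0,0,0],100]]'; python3 s.py
```

```text
clock: 36.12
position: [0.6924, 0.056, 0.1216]
ee_rot: [0.704, 0.71, -0.0, -0.0]
ft_force: [-1.1, 0.5, 0.1]
grip_width: 0.997
pos [0.6924 0.056  0.1216] fix wx,wy -0.0002 -0.001 yaw y-axis [1.     0.0076] F [-1.1  0.5  0.1] g 0.997 j [-0.52  0.62  0.54  1.42 -0.33  1.19  0.08]
```

```bash
python3 -m jog '[[[0.001,0,-0.03],[0,0,-0.008],100],[[0,0,-0.024],[0,0,0],100],[[0,0,0],[0,0,0],100]]'; python3 s.py
```

```text
clock: 36.5
position: [0.696, 0.057, 0.0709]
ee_rot: [0.706, 0.708, 0.002, 0.001]
ft_force: [0.1, 0.1, 0.0]
grip_width: 0.999
pos [0.696  0.057  0.0709] fix wx,wy -0.002 0.0051 yaw y-axis [1.     0.0032] F [0.1 0.1 0. ] g 0.999 j [-0.5   0.68  0.52  1.46 -0.36  1.1   0.09]
```

```bash
python3 -m jog '[[[-0.0025,-0.001,-0.01],[-0.002,0.005,-0.003],100],[[0,0,-0.004],[0,0,0],100],[[0,0,0],[0,0,0],100]]'; python3 s.py
```

```text
clock: 36.88
position: [0.6954, 0.0563, 0.06]
ee_rot: [0.707, 0.708, 0.002, 0.001]
ft_force: [0.6, -0.8, 0.9]
grip_width: 0.997
pos [0.6954 0.0563 0.06  ] fix wx,wy -0.0008 0.0045 yaw y-axis [1.     0.0011] F [ 0.6 -0.8  0.9] g 0.997 j [-0.5   0.69  0.52  1.46 -0.36  1.08  0.09]
```

```bash
python3 -m jog '[[[-0.002,-0.0005,-0.004],[0,0.004,0],100],[[0,0,0],[0,0,0],100]]'; python3 s.py;python3 -m jog '[[[0,0,0],[0,0,0],60],[[0,0,0],[0,0,0],50],[[0,0,0],[0,0,0],50]]' 40; python3 s.py
```

```text
clock: 37.12
position: [0.6936, 0.0558, 0.0565]
ee_rot: [0.707, 0.708, 0.001, 0.0]
ft_force: [-0.1, -0.2, 0.1]
grip_width: 0.999
pos [0.6936 0.0558 0.0565] fix wx,wy -0.001 0.0012 yaw y-axis [1.     0.0013] F [-0.1 -0.2  0.1] g 0.999 j [-0.5   0.69  0.52  1.47 -0.37  1.08  0.09]
clock: 37.5
position: [0.6935, 0.0557, 0.0572]
ee_rot: [0.707, 0.708, 0.001, -0.0]
ft_force: [-0.1, 0.4, -0.2]
grip_width: 0.714
pos [0.6935 0.0557 0.0572] fix wx,wy -0.0012 0.0011 yaw y-axis [1.     0.0011] F [-0.1  0.4 -0.2] g 0.714 j [-0.5   0.69  0.52  1.47 -0.37  1.08  0.09]
```

```bash
python3 -m jog '[[[0,0,0.01],[0,0,0],50],[[0,0,0.04],[0,0,0],50],[[0,0,0.05],[0,0,0],50],[[0,0,0.05],[0,0,0],50],[[-0.03,-0.035,0.04],[0,0,0],50]]'; python3 -m jog '[[[-0.035,-0.045,0],[0,0,0],50],[[-0.035,-0.045,0],[0,0,0],50],[[-0.035,-0.045,0],[0,0,0],50],[[-0.035,-0.045,0],[0,0,0],50],[[-0.035,-0.045,0],[0,0,0],50]]'; python3 s.py
```

```text
clock: 38.12
position: [0.6604, 0.0239, 0.2481]
ee_rot: [0.705, 0.709, -0.003, -0.003]
ft_force: [1.2, -0.2, -3.0]
grip_width: 0.718
clock: 38.75
position: [0.4808, -0.2076, 0.2539]
ee_rot: [0.704, 0.71, 0.001, -0.0]
ft_force: [1.1, -0.7, -2.6]
grip_width: 0.716
pos [ 0.4808 -0.2076  0.2539] fix wx,wy -0.0015 0.0015 yaw y-axis [1.     0.0077] F [ 1.1 -0.7 -2.6] g 0.716 j [-0.37  0.11  0.75  1.76 -0.08  1.31  0.41]
```

```bash
python3 -m jog '[[[-0.03,-0.045,0],[0,0,-0.008],50],[[-0.023,-0.034,-0.02],[0,0,0],50],[[0,0,-0.04],[0,0,0],50],[[0,0,-0.03],[0,0,0],50],[[0,0,0],[0,0,0],50]]'; python3 s.py
```

```text
clock: 39.38
position: [0.4209, -0.2944, 0.1649]
ee_rot: [0.711, 0.703, 0.004, 0.002]
ft_force: [-0.2, -0.3, -1.7]
grip_width: 0.711
pos [ 0.4209 -0.2944  0.1649] fix wx,wy -0.0026 0.0075 yaw y-axis [ 0.9999 -0.012 ] F [-0.2 -0.3 -1.7] g 0.711 j [-0.22  0.18  0.83  1.9  -0.16  1.12  0.66]
```

```bash
python3 -m jog '[[[0.0065,0.0075,-0.03],[-0.002,0.007,0.012],50],[[0,0,-0.02],[0,0,0],50],[[0,0,0],[0,0,0],50]]'; python3 s.py
```

```text
clock: 39.75
position: [0.43, -0.2874, 0.1184]
ee_rot: [0.707, 0.708, 0.002, 0.002]
ft_force: [-0.2, 0.0, -3.1]
grip_width: 0.712
pos [ 0.43   -0.2874  0.1184] fix wx,wy 0.0005 0.0055 yaw y-axis [1.     0.0011] F [-0.2  0.  -3.1] g 0.712 j [-0.2   0.26  0.8   1.94 -0.22  1.02  0.7 ]
```

```bash
python3 -m jog '[[[-0.003,0.0005,-0.012],[0,0.005,0],50],[[0,0,-0.006],[0,0,0],50],[[0,0,0],[0,0,0],50]]'; python3 s.py
```

```text
clock: 40.12
position: [0.4285, -0.2874, 0.1023]
ee_rot: [0.707, 0.708, 0.001, 0.002]
ft_force: [0.1, -0.0, -3.5]
grip_width: 0.716
pos [ 0.4285 -0.2874  0.1023] fix wx,wy 0.0012 0.0041 yaw y-axis [1.     0.0016] F [ 0.1 -0.  -3.5] g 0.716 j [-0.19  0.29  0.79  1.95 -0.25  0.99  0.72]
```

```bash
python3 -m jog '[[[-0.001,0.0005,-0.007],[0.001,0.004,0],50],[[0,0,0],[0,0,0],50]]'; python3 s.py; python3 -m jog '[[[0,0,-0.002],[0,0,0],50]]'; python3 -m jog '[[[0,0,-0.0015],[0,0,0],50]]'
```

```text
clock: 40.38
position: [0.4276, -0.287, 0.0953]
ee_rot: [0.707, 0.708, 0.0, 0.0]
ft_force: [-0.4, -0.5, -3.4]
grip_width: 0.716
pos [ 0.4276 -0.287   0.0953] fix wx,wy 0.0003 0.0003 yaw y-axis [1.     0.0015] F [-0.4 -0.5 -3.4] g 0.716 j [-0.18  0.3   0.78  1.96 -0.25  0.98  0.73]
clock: 40.5
position: [0.4278, -0.2871, 0.0934]
ee_rot: [0.707, 0.708, 0.0, 0.0]
ft_force: [0.1, 0.5, -3.5]
grip_width: 0.714
clock: 40.62
position: [0.4278, -0.2871, 0.0918]
ee_rot: [0.707, 0.708, 0.0, 0.0]
ft_force: [-0.1, 0.0, -2.1]
grip_width: 0.709
```

```bash
python3 -m jog '[[[-0.0003,0.0003,-0.0012],[0,0,0],50]]'; python3 -m jog '[[[0,0,-0.001],[0,0,0],50]]'
```

```text
clock: 40.75
position: [0.4275, -0.2868, 0.0905]
ee_rot: [0.707, 0.708, 0.0, 0.0]
ft_force: [-0.4, 0.7, -3.8]
grip_width: 0.717
clock: 40.88
position: [0.4274, -0.2869, 0.09]
ee_rot: [0.707, 0.708, 0.0, 0.0]
ft_force: [-6.0, 3.9, 14.5]
grip_width: 0.713
```

```bash
python3 -m jog '[[[0,0,0],[0,0,0],80],[[0,0,0],[0,0,0],100],[[0,0,0.03],[0,0,0],100],[[0,0,0.06],[0,0,0],100],[[0,0,0.05],[0,0,0],100]]'; python3 s.py; python3 -m jog '[[[0.025,0.045,0],[0,0,0],100],[[0.03,0.055,0],[0,0,0],100],[[0.03,0.055,0],[0,0,0],82],[[0.03,0.055,0],[0,0,0],82],[[0.03,0.055,0],[0,0,0],82]]'; python3 s.py
```

```text
clock: 41.5
position: [0.4261, -0.2864, 0.2314]
ee_rot: [0.707, 0.707, -0.001, -0.001]
ft_force: [1.4, 0.1, 0.0]
grip_width: 0.998
pos [ 0.4261 -0.2864  0.2314] fix wx,wy 0.0 -0.0041 yaw y-axis [1.e+00 8.e-04] F [1.4 0.1 0. ] g 0.998 j [-0.28  0.11  0.85  1.81 -0.08  1.26  0.59]
clock: 42.12
position: [0.5726, -0.0238, 0.2382]
ee_rot: [0.711, 0.703, 0.003, 0.004]
ft_force: [0.7, 0.2, -0.1]
grip_width: 0.819
pos [ 0.5726 -0.0238  0.2382] fix wx,wy 0.0004 0.0099 yaw y-axis [ 0.9999 -0.0103] F [ 0.7  0.2 -0.1] g 0.819 j [-0.58  0.24  0.64  1.66 -0.15  1.28  0.08]
```

```bash
python3 - <<'E'
from m import *
im,d=shot('side','s11')
cv2.imwrite('pics/s11z.png',cv2.resize(im[130:380,150:420,::-1],None,fx=2.4,fy=2.4))
E
```

```text
(no output)
```

View pics/s11z.png

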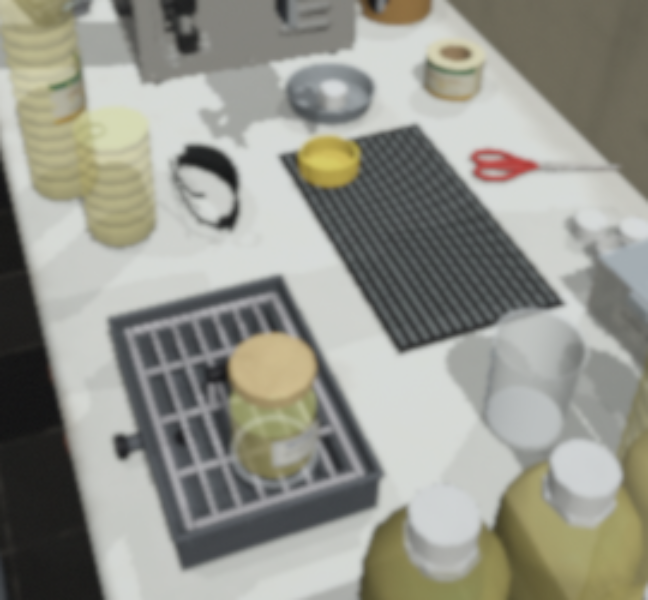

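```bash
python3 -m jog '[[[0.017,0.04,-0.02],[0,0.009,0.01],82],[[0.016,0.036,-0.04],[0,0,0],82],[[0,0,-0.04],[0,0,0],82],[[0,0,-0.03],[0,0,0],82],[[0,0,0],[0,0,0],82]]'; python3 s.py;python3 - <<'E'
from m import *
np.set_printoptions(precision=3,suppress=True)
i2,d=shot('top','t12')
for v in (200,240,270,285,296):
  print(v,[ (dep('top',u,v,d[v,u])*1000).astype(int).tolist() for u in (165,185,205,222,228)])
E
```

```text
clock: 42.8
position: [0.6105, 0.0688, 0.104]
ee_rot: [0.701, 0.713, 0.002, 0.0]
ft_force: [0.2, -0.3, 0.2]
grip_width: 0.818
pos [0.6105 0.0688 0.104 ] fix wx,wy -0.0031 0.0036 yaw y-axis [0.9999 0.0164] F [ 0.2 -0.3  0.2] g 0.818 j [-0.61  0.47  0.55  1.68 -0.27  1.06  0.03]
200 [[582, 229, 2], [529, 76, 525], [529, 49, 521], [532, 28, 497], [534, 21, 479]]
240 [[473, 98, 545], [473, 69, 556], [473, 45, 547], [474, 25, 522], [480, 66, 1]]
270 [[435, 91, 572], [435, 65, 577], [435, 41, 566], [433, 23, 531], [410, 54, 117]]
285 [[417, 88, 583], [418, 62, 588], [416, 40, 573], [401, 38, 393], [399, 30, 376]]
296 [[405, 86, 591], [405, 61, 593], [403, 39, 579], [384, 37, 404], [384, 27, 406]]
```

```bash
python3 -m jog '[[[-0.0045,-0.016,-0.03],[-0.003,0.003,-0.016],82],[[0,0,-0.015],[0,0,0],82],[[0,0,0],[0,0,0],82]]'; python3 s.py;python3 - <<'E'
from m import *
np.set_printoptions(precision=3,suppress=True)
i2,d=shot('top','t13')
for v in (270,285,296):
  print(v,[ (dep('top',u,v,d[v,u])*1000).astype(int).tolist() for u in (165,185,205,222,228)])
E
```

```text
clock: 43.22
position: [0.6104, 0.0529, 0.065]
ee_rot: [0.707, 0.707, 0.005, 0.003]
ft_force: [0.7, 0.7, 0.8]
grip_width: 0.82
pos [0.6104 0.0529 0.065 ] fix wx,wy -0.0026 0.0108 yaw y-axis [ 9.999e-01 -1.000e-04] F [0.7 0.7 0.8] g 0.82 j [-0.58  0.51  0.53  1.72 -0.3   0.98  0.07]
270 [[433, 99, 539], [434, 69, 557], [434, 43, 553], [433, 23, 532], [432, 17, 515]]
285 [[415, 94, 558], [416, 66, 569], [415, 41, 563], [414, 22, 540], [411, 17, 514]]
296 [[402, 91, 569], [403, 64, 579], [402, 40, 569], [399, 21, 545], [384, 26, 408]]
```

```bash
python3 -m jog '[[[-0.004,0,-0.015],[-0.002,0.01,0],82],[[0,0,-0.01],[0,0,0],82],[[0,0,0],[0,0,0],82]]'; python3 s.py
```

```text
clock: 43.65
position: [0.6077, 0.0539, 0.0409]
ee_rot: [0.707, 0.708, 0.002, 0.001]
ft_force: [-0.4, 0.0, -0.4]
grip_width: 0.823
pos [0.6077 0.0539 0.0409] fix wx,wy -0.0016 0.0035 yaw y-axis [1.     0.0012] F [-0.4  0.  -0.4] g 0.823 j [-0.57  0.54  0.52  1.73 -0.32  0.95  0.08]
```

```bash
python3 -m jog '[[[-0.0017,-0.001,-0.01],[-0.001,0.003,0],82],[[0,0,-0.006],[0,0,0],82],[[0,0,0],[0,0,0],82]]'; python3 s.py
```

```text
clock: 44.02
position: [0.6059, 0.0529, 0.0238]
ee_rot: [0.707, 0.708, 0.0, -0.0]
ft_force: [-0.4, -0.3, 1.1]
grip_width: 0.82
pos [0.6059 0.0529 0.0238] fix wx,wy -0.0005 0.0003 yaw y-axis [1.     0.0013] F [-0.4 -0.3  1.1] g 0.82 j [-0.56  0.56  0.51  1.74 -0.33  0.92  0.09]
```

```bash
python3 -m jog '[[[0,0,-0.002],[0,0,0],82],[[0,0,0],[0,0,0],60],[[0,0,0],[0,0,0],60],[[0,0,0],[0,0,0],60]]' 25; python3 s.py; python3 -m jog '[[[0,0,0.01],[0,0,0],60],[[0,0,0.03],[0,0,0],60],[[0,0,0.05],[0,0,0],60],[[0,-0.01,0.06],[0,0,0],60],[[-0.02,-0.03,0.04],[0,0,0],60]]'; python3 s.py
```

```text
clock: 44.52
position: [0.6065, 0.0529, 0.0225]
ee_rot: [0.707, 0.708, 0.001, 0.0]
ft_force: [-0.1, -0.6, 0.7]
grip_width: 0.703
pos [0.6065 0.0529 0.0225] fix wx,wy -0.0008 0.0016 yaw y-axis [1.     0.0011] F [-0.1 -0.6  0.7] g 0.703 j [-0.56  0.56  0.51  1.74 -0.34  0.92  0.09]
clock: 45.15
position: [0.5843, 0.0143, 0.2172]
ee_rot: [0.705, 0.709, -0.001, -0.001]
ft_force: [0.8, -0.1, 0.3]
grip_width: 0.709
pos [0.5843 0.0143 0.2172] fix wx,wy 0.0005 -0.0029 yaw y-axis [1.     0.0049] F [ 0.8 -0.1  0.3] g 0.709 j [-0.61  0.29  0.62  1.65 -0.18  1.26  0.05]
```

```bash
python3 -m jog '[[[-0.035,-0.042,0],[0,0,0],60],[[-0.035,-0.042,0],[0,0,0],60],[[-0.035,-0.042,0],[0,0,0],60],[[-0.03,-0.04,0],[0,0,0],60],[[-0.01,-0.013,-0.02],[0,0,0],60]]'; python3 -m jog '[[[0,0,-0.03],[0,0,0],60],[[0,0,-0.02],[0,0,0],60],[[0,0,0],[0,0,0],60]]'; python3 s.py
```

```text
clock: 45.78
position: [0.4363, -0.1726, 0.2052]
ee_rot: [0.707, 0.707, 0.005, 0.003]
ft_force: [0.5, 0.2, 0.4]
grip_width: 0.704
clock: 46.15
position: [0.4346, -0.1746, 0.1552]
ee_rot: [0.708, 0.706, 0.007, 0.003]
ft_force: [0.0, -0.8, -0.2]
grip_width: 0.707
pos [ 0.4346 -0.1746  0.1552] fix wx,wy -0.0057 0.0142 yaw y-axis [ 0.9999 -0.0039] F [ 0.  -0.8 -0.2] g 0.707 j [-0.46  0.05  0.78  2.02 -0.05  1.08  0.34]
```

```bash
python3 -m jog '[[[0.004,0.009,-0.025],[-0.005,0.014,0.004],60],[[0,0,-0.025],[0,0,0],60],[[0,0,-0.01],[0,0,0],60],[[0,0,0],[0,0,0],60]]'; python3 s.py
```

```text
clock: 46.65
position: [0.4414, -0.1657, 0.0986]
ee_rot: [0.707, 0.707, 0.003, 0.002]
ft_force: [-0.3, 0.4, -0.3]
grip_width: 0.705
pos [ 0.4414 -0.1657  0.0986] fix wx,wy -0.0012 0.0059 yaw y-axis [1.e+00 3.e-04] F [-0.3  0.4 -0.3] g 0.705 j [-0.44  0.17  0.77  2.06 -0.15  0.96  0.4 ]
```

```bash
python3 -m jog '[[[-0.003,0,-0.015],[-0.001,0.006,0],60],[[0,0,-0.015],[0,0,0],60],[[0,0,0],[0,0,0],60]]'; python3 s.py
```

```text
clock: 47.02
position: [0.4392, -0.1658, 0.0682]
ee_rot: [0.707, 0.707, 0.001, 0.001]
ft_force: [-0.1, 0.4, -0.2]
grip_width: 0.705
pos [ 0.4392 -0.1658  0.0682] fix wx,wy -0.0005 0.002 yaw y-axis [1.e+00 5.e-04] F [-0.1  0.4 -0.2] g 0.705 j [-0.42  0.23  0.75  2.09 -0.2   0.89  0.45]
```

```bash
python3 -m jog '[[[-0.0007,0,-0.006],[0,0.002,0],60],[[0,0,-0.003],[0,0,0],60],[[0,0,0],[0,0,0],60]]'; python3 s.py; python3 -m jog '[[[0,0,-0.0015],[0,0,0],60]]'; python3 -m jog '[[[0,0,-0.0015],[0,0,0],60]]'
```

```text
clock: 47.4
position: [0.4386, -0.166, 0.0588]
ee_rot: [0.707, 0.707, 0.0, -0.0]
ft_force: [-1.3, -0.1, -0.2]
grip_width: 0.705
pos [ 0.4386 -0.166   0.0588] fix wx,wy -0.0003 0.0001 yaw y-axis [1.e+00 2.e-04] F [-1.3 -0.1 -0.2] g 0.705 j [-0.41  0.25  0.75  2.1  -0.22  0.87  0.46]
clock: 47.52
position: [0.4388, -0.1661, 0.0574]
ee_rot: [0.707, 0.707, 0.0, 0.0]
ft_force: [-0.3, 0.0, -0.8]
grip_width: 0.705
clock: 47.65
position: [0.4389, -0.166, 0.056]
ee_rot: [0.707, 0.707, 0.0, 0.0]
ft_force: [0.4, 0.4, -0.3]
grip_width: 0.71
```

```bash
python3 -m jog '[[[-0.0003,0,-0.001],[0,0,0],60]]'; python3 -m jog '[[[0,0,-0.001],[0,0,0],60]]'
```

```text
clock: 47.78
position: [0.4387, -0.166, 0.055]
ee_rot: [0.707, 0.707, 0.0, 0.0]
ft_force: [-0.8, -0.5, 4.9]
grip_width: 0.707
clock: 47.9
position: [0.4388, -0.1661, 0.0548]
ee_rot: [0.707, 0.707, 0.001, -0.0]
ft_force: [-9.3, 4.1, 29.8]
grip_width: 0.706
```

```bash
python3 -m jog '[[[0,0,0.0005],[0,0,0],78],[[0,0,0],[0,0,0],80],[[0,0,0.02],[0,0,0],82],[[0,0,0.05],[0,0,0],82],[[0,0,0.06],[0,0,0],82]]'; python3 -m jog '[[[0,0,0.06],[0,0,0],82],[[0,0,0.06],[0,0,0],82],[[0.04,0.04,0.02],[0,0,0],82],[[0.04,0.04,0],[0,0,0],82],[[0,0,0],[0,0,0],82]]'; python3 s.py;python3 - <<'E'
from m import *
im,d=shot('side','s14'); i2,d=shot('top','t14')
cv2.imwrite('pics/s14z.png',cv2.resize(im[230:370,180:320,::-1],None,fx=4.2,fy=4.2,interpolation=cv2.INTER_CUBIC))
cv2.imwrite('pics/t14z.png',cv2.resize(i2[225:310,290:400,::-1],None,fx=7,fy=7,interpolation=cv2.INTER_CUBIC))
E
```

```text
clock: 48.52
position: [0.4359, -0.1657, 0.185]
ee_rot: [0.707, 0.707, -0.003, -0.003]
ft_force: [2.0, 0.4, 0.6]
grip_width: 0.817
clock: 49.15
position: [0.5186, -0.0837, 0.335]
ee_rot: [0.708, 0.707, 0.003, 0.0]
ft_force: [-0.8, -0.9, -0.9]
grip_width: 0.825
pos [ 0.5186 -0.0837  0.335 ] fix wx,wy -0.0037 0.004 yaw y-axis [ 1.     -0.0013] F [-0.8 -0.9 -0.9] g 0.825 j [-0.61  0.06  0.73  1.62 -0.05  1.47  0.12]
```

View pics/s14z.png

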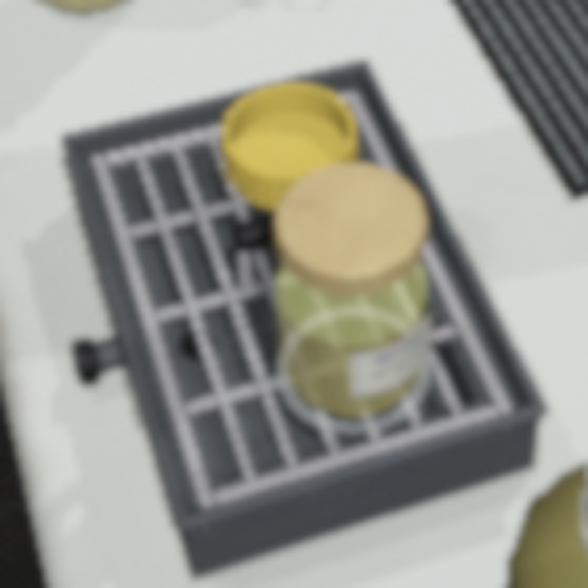

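View pics/t14z.png

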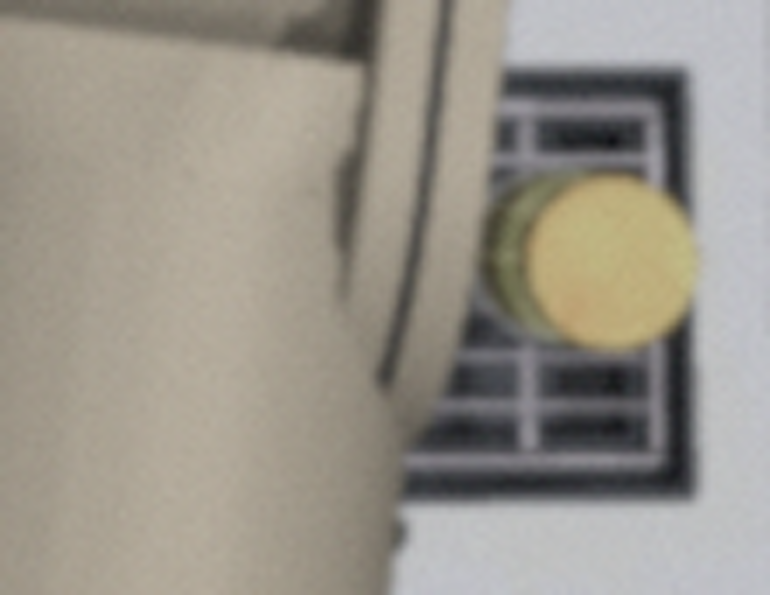

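View pics/s14.png

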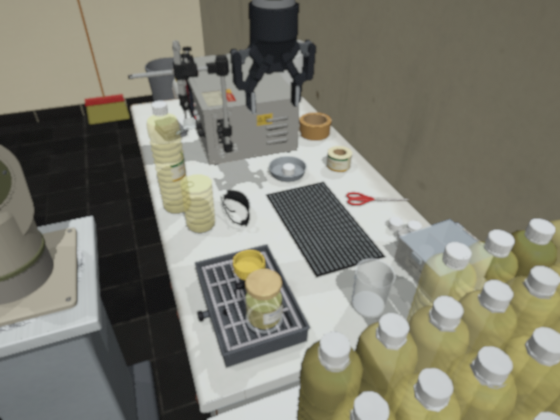

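```bash
python3 - <<'E'
from m import *
np.set_printoptions(precision=4,suppress=True)
def sh(a,b,n,box):
    x0,y0,x1,y1=box
    A=cv2.cvtColor(np.load(f'pics/{a}.npz')['im'],cv2.COLOR_RGB2HSV)[:,:,1].astype(np.float32);B=cv2.cvtColor(np.load(f'pics/{b}.npz')['im'],cv2.COLOR_RGB2HSV)[:,:,1].astype(np.float32)
    t=cv2.resize(A[y0:y1,x0:x1],None,fx=8,fy=8,interpolation=cv2.INTER_CUBIC)
    p=6;s=cv2.resize(B[y0-p:y1+p,x0-p:x1+p],None,fx=8,fy=8,interpolation=cv2.INTER_CUBIC)
    r=cv2.matchTemplate(s,t,cv2.TM_CCOEFF_NORMED);_,m,_,l=cv2.minMaxLoc(r);return l[0]/8-p,l[1]/8-p,m
for nm,n,a,b,box,c,z in [('jar side','side','side0','s14',(243,268,283,298),(262.6,283),.126),('can side','side','side0','s14',(230,248,266,268),(248,261),.058),('jar top','top','top0','t14',(365,248,391,278),(377,263.5),.126),
  ('glasses','side','side0','s14',(215,185,255,230),(235,208),.02),('beaker','side','side0','s14',(350,255,392,320),(370,290),.045),('glasses top','top','top0','t10',(205,228,262,258),(233,243),.02),('beaker top','top','top0','t14',(352,158,395,196),(374,178),.045)]:
    dx,dy,m=sh(a,b,n,box); print(nm,dx,dy,round(m,3),(atz(n,c[0]+dx,c[1]+dy,z)-atz(n,*c,z))[:2]*1000,'mm')
E
```

```text
jar side 1.25 -0.25 0.985 [ 2.0643 -0.1889] mm
can side 0.875 0.125 0.997 [ 1.4822 -0.8926] mm
jar top 0.125 -0.875 0.987 [ 1.9985 -0.3178] mm
glasses 0.0 0.25 0.778 [-0.2632 -0.915 ] mm
beaker 0.0 0.0 0.893 [0. 0.] mm
glasses top 0.0 -5.125 0.109 [12.8927  0.117 ] mm
beaker top -6.0 -0.875 0.315 [ 2.1245 15.2022] mm
```

```bash
python3 -m jog '[[[0,0.02,0.06],[0,0,0],82],[[0.02,0.05,0.05],[0,0,0],82],[[0.02,0.06,0.02],[0,0,0],82],[[0,0.06,0],[0,0,0],82],[[0,0,0],[0,0,0],82]]'
python3 - <<'E'
from m import *
im,_=shot('side','s15'); t,_=shot('top','t15')
a=cv2.imread('pics/side0.png')[150:240,200:310]; b=im[150:240,200:310,::-1]
cv2.imwrite('pics/cmp.png',cv2.resize(np.hstack([a,b]),None,fx=3.6,fy=3.6,interpolation=cv2.INTER_CUBIC))
cv2.imwrite('pics/t15z.png',cv2.resize(t[220:310,200:400,::-1],None,fx=4,fy=4,interpolation=cv2.INTER_CUBIC))
E
```

```text
clock: 49.88
position: [0.5509, 0.0925, 0.4634]
ee_rot: [0.715, 0.7, 0.003, -0.001]
ft_force: [0.5, -0.5, 0.0]
grip_width: 0.821
```

View pics/cmp.png

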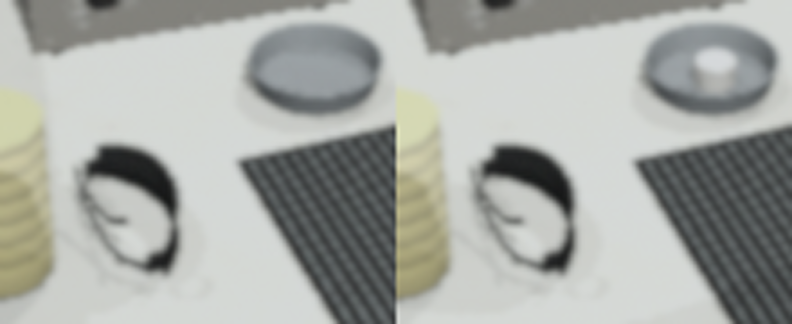

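View pics/t15z.png

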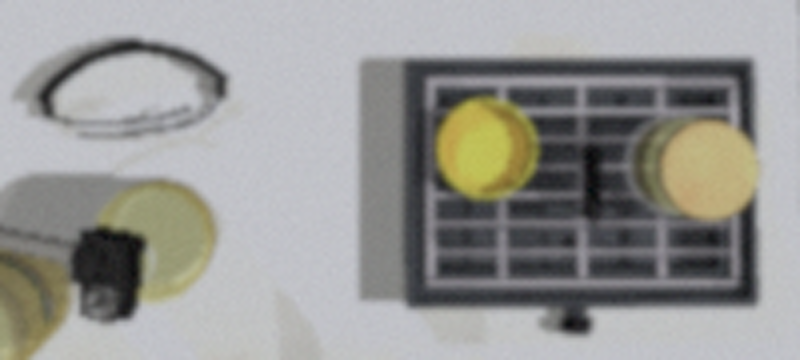

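All in place: glasses unchanged, bottle cap standing in the dish, grate seated with the jar and can cap on it. The arm is clear, so I'm handing in.

```bash
python3 -c "
from workcell import manip; print(manip.hand_in())"
```

```text
the job is handed in; nothing more can be done
None
```

The job is done and handed in at about 50 s of the 138 s allowed. I set the jar and the can cap on the mat, then the grate. The bottle cap went into the dish, the grate back onto its ledge, and the jar and can cap back onto it.

**Last checks:**
- **Bottle cap:** it stands inside the dish.
- **Grate:** it lies flat in the pan, and its height at contact matched the expected seated height to within a millimetre.
- **Jar and can cap:** both are upright and within about 2 mm of where they stood, shifted slightly towards +x. The top view confirmed the jar's shift; the can cap's comes from the side view only.
- **Beaker and glasses:** neither shows visible movement. In the side view the beaker did not shift and the glasses shifted by less than 1 mm, though that glasses match was only fair.
- **Checks that failed:** the arm blocked the top view of the beaker and glasses in the pictures I compared, so those two comparisons gave no usable result. A later clear top picture shows the glasses in place.
- **Force:** setting the jar on the mat pressed through the held jar with about 43 N vertically (48 N in total at the wrist). That is below the 120 N wrist limit. It went through the jar, so I don't expect it to count against the 40 N limit on the arm and gripper body, but it is above that figure. All other contact readings stayed near 30 N or less.

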